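Weigh a stack of sample cartons and hold the pan release at the mark

ROBOT

A 6-joint arm with a two-finger parallel gripper is mounted at the origin on the work surface. World frame = base frame: x ahead of the robot, y to its left, z up, the work surface at z = 0. Lengths are in m, angles in rad, forces in N, time in s.
With the tool pointing down it reaches from about 0.25 to 0.8 m from the base axis. Payload 8.5 kg.
Tool frame: the origin (TCP) lies midway between the tips of the shut fingers; the grasp point (between the pads) lies 19 mm behind it; z points along the fingers, y is the direction in which the jaws open and shut (so a half turn about z gives the same grasp; the last joint's range is limited). The gripper opens to 85 mm and grips with 20 to 120 N. Pads are 22 mm wide; open, the fingers measure 114 mm over their backs; the gripper's body (76 mm by 85 mm) begins 54 mm behind the grasp point. The pads swing forward as they close: fully open they stand 13 mm farther back than shut.
Start: joints at [1.235, 0.238, -0.013, 1.319, 0, 1.571], TCP at [0.173, 0.496, 0.231] pointing down, gripper open.
Joint ranges: [-2.66, 2.66], [-1.03, 1.9], [-1.14, 1.46], [-1.82, 2.27], [-1.45, 1.34], [-3.14, 3.14]. Speed limits (rad/s): [2.22, 2.22, 2.79, 3.14, 3.14, 3.14].

INTERFACE

Orientations are given as a rotation vector (axis times angle).
In Python, from workcell import arm gives the robot as it stands.
- The arm moves only by the shell command python3 -m jog 'ROWS' [OPENING] [FORCE]. ROWS is text: rows parted by semicolons, each of 4 numbers parted by spaces: the shift along the tool's x, y, z normalised to -1 to 1, where 1 is 40 mm, then the turn about the tool's z normalised to -1 to 1, where 1 is 4 degrees. A call has 1 to 12 rows; each row shifts and turns the pose as measured when the row begins, along the tool's axes as they then stand; what a row does not reach is not made up. A row lasts 1/12 s, in which the tool goes at most 41.7 mm and 7.16 degrees, less where a joint would pass 70% of its speed; a pose out of reach is approached as far as the arm can. A call with a number of a shift or a turn outside -1 to 1 is refused whole. A call with a gripper value outside its range is refused whole. OPENING is the closure, from 0 (fully open) to 1 (shut), set as the call begins (- or left out, the last holds). The fingers move at their own pace and stop on an object; FORCE is the grip in N (left out, the last holds). Time passes only in rows, so rows that do not move let the fingers close. It gives the time, the measured TCP pose, the force and the opening at its end, in the units of the state.
- arm.observe(): the state, without advancing time (a new reading comes with each control period).
- arm.grab_frame(name): name is "scene" or "side" or "wrist"; returns a dict with "color" (480x640x3 uint8, blue, green, red), "K" (3x3 intrinsics, pixels), "dist_coeffs" ([k1, k2, p1, p2, k3] as OpenCV has them; the pictures are not rectified), "R" (3x3) and "t" (3): a world point X has camera coordinates R X + t. Camera axes: x right, y down, z forward; pixel columns grow to the right and rows downward; lengths in m; the calibration is good to about 2 mm. A picture is of the moment at which its call begins. There is no depth.
- arm.close_job(): hands the job in, once; it reports no verdict.
Trained networks look in the newest picture that a camera, given by its name, has taken for a name from the list of things; names that differ only in an ending like _2 or _b are one class to them, and where a whole thing is asked for, a point or a joint stands for the part that bears it (a point fixed in the world has none). Each returns a list of dicts, best first, with "confidence" (0 to 1); they miss things now and then, are a little off and sometimes report something else, mostly with a low value. They report only what shows in the picture. A call takes as long as a camera call. They do not tell look-alikes from the thing itself.
- arm.boxes_of(target, camera): "at" ([x, y, z] in m, in world coordinates, good to about 4 mm: the middle of the surface that is visible of it).
- arm.silhouettes(target, camera): "mask" (480x640 bool, what is visible of it).
- arm.landmark_of(target, camera): "at" ([x, y, z] in m, in world coordinates, good to about 4 mm: a listed point, or the origin of a listed thing).
The state is a dict: "t": time; "qpos": joint angles; "dq": joint speeds; "effort": joint torques, N m; "ee_pos": TCP position; "eef_rot": TCP orientation; "wrist_force": force on the tool from outside, world axes, zero at the start; "moment": the same for the moment, N m; "gripper_width": finger opening in m.
Only numpy, scipy, OpenCV 4.12 (cv2) and the standard library are available. Lean on these libraries where they do the work, as an engineer would, in place of code of your own. Each camera call takes 0.05 s, during which the arm holds its last target.

TASK

The large carton already stands on the scale's pan: leave it there, set the medium carton squarely on top of it and then the small carton squarely on the medium one, placing them rather than dropping them and letting go of each. Then pull the spring-return pan-release handle on the scale's side out until its pointer is level with the mark, and finish while still holding it there, so that the scale weighs: the handle springs back if let go. Do not disturb the other things on the counter.

Things in the scene. Friction and masses are not known exactly. Their poses are not given: they have to be found in the camera images.
- large_mid (a point): centre of the large closed cardboard carton, 100 (its x) x 66 (y) x 50 mm high (z), about 340 g, standing loose on the scale's pan; the point's axes are the carton's
- medium_mid (a point): centre of the medium closed cardboard carton, 90 (its x) x 58 (y) x 45 mm high (z), 180 to 365 g, standing on the counter left or right of the scale, its top and sides clear
- small_mid (a point): centre of the small closed cardboard carton, 80 (its x) x 50 (y) x 40 mm high (z), 125 to 250 g, standing on the counter on the other side of the scale from the medium one, its top and sides clear
- pan (a point): centre of the top of the square steel pan (220 x 220 mm) of the white bench scale, 70 mm above the counter; the scale is fixed; its axes are the scale's: x away from the low display, y to the scale's left, z up. The housing is 240 x 240 mm; a rail 40 mm wide and 30 mm high runs out from its right side along -y, ending 295 mm from the pan's centre, with a white ledge 65 mm wide and 24 mm high along the rail's +x side
- handle (a point): grip point of the pan-release handle: an upright black paddle, 14 mm thick along the scale's y, 30 mm wide along its x, standing on a carriage (36 x 40 mm, top 42 mm above the counter) that slides on the rail; the point is on the paddle's centre line, 72 mm above the counter, 23 mm below the paddle's top at 95 mm; at rest 200 mm from the pan's centre along the scale's -y; axes as the scale's
- release (a joint): travel of the handle in m: 0 at rest against the scale's spring, growing as it is pulled away from the scale along the scale's -y; the stop is at 0.07. The spring pulls it home with about 4 N at rest and 9 N at 45 mm (120 N/m)
- pointer (a point): tip of the thin dark steel pointer of the handle's carriage: 52 mm from the handle's centre line along the scale's +x, 30 mm above the counter, moves with the handle; axes as the scale's
- mark (a point): the mark: the pointer-side end of a thin dark upright blade (28 mm long along the scale's x, 4 mm thick, 10 mm high) on a small clip fixed on the white ledge, 30 mm above the counter; the pointer is level with the mark when both have the same position along the scale's y (35 to 55 mm of travel, varies); axes as the scale's
- tin: a can, diameter 62, 75 mm high, bystander between the robot and the rail; origin at its underside
- jar_left: a lidded jar, diameter 68, 100 mm high, bystander; origin at its underside
- jar_right: a lidded jar, diameter 60, 85 mm high, bystander; origin at its underside
- bowl: a white bowl, diameter 100, 45 mm high, bystander on the robot's left; origin at its underside
Mind the look-alikes: they are no part of the job. What is shaped like the part that bears small_mid but purple or red is not meant. What is shaped like the part that bears medium_mid but yellow is not meant.

How it is judged:
By the outcome, as a careful person would: the job done as asked, in the order asked, and still so for the second after the job is handed in, while the arm keeps its last pose, push and grip.
It also fails if it takes over 72 s, if anything falls off the work surface, if the arm or the gripper's body presses on something with over 40 N, if the wrist force passes 120 N, or if a joint passes its speed limit or range.

## Working session

There is one attempt and no reset: what is moved stays moved. The work goes in short steps, Python scripts to look and compute and a shell command to move; the robot and the scene stay as the last step left them, time stands still between calls to the robot, and variables do not carry over. Pictures are saved under pics/ and viewed, and the job is handed in when it is done.

```bash
mkdir -p pics; ls; python3 - <<'E'
from workcell import arm
import cv2
s=arm.observe()
for k in s: print(k,s[k])
for n in("scene","side","wrist"):
    f=arm.grab_frame(n); cv2.imwrite(f"pics/{n}0.png",f["color"]); print(n,f["R"].tolist(),f["t"],f["K"].tolist(),f["dist_coeffs"])
E
```

```text
pics
t 0.0
qpos [ 1.23501116e+00  2.38798403e-01 -1.42665443e-02  1.31919876e+00
 -2.62667162e-05  1.57078490e+00]
dq [ 4.12147414e-04  6.80084707e-05 -1.28183786e-03 -1.14554912e-03
  1.03348100e-03 -2.04898585e-03]
effort [-1.36061240e-03 -5.38776219e+01  3.46436441e+01  1.83022558e-02
 -2.46924728e-04 -7.51613811e-06]
ee_pos [0.17286189 0.49527943 0.2306636 ]
eef_rot [-5.24921128e-01 -3.09720504e+00  2.27927458e-03]
wrist_force [-0.35638074 -0.02404648  0.16386425]
moment [-0.01320161  0.02031431 -0.01775582]
gripper_width 0.08565247493928602
scene [[-0.05853016614615449, 0.998252197908817, 0.008171231309893135], [0.7235887064972555, 0.04806212093800845, -0.6885560371970963], [-0.6877453042228151, -0.03438868856406831, -0.7251371005667212]] [-0.02716849 -0.30827484  1.77915767] [[509.91673781526765, 0.0, 323.078757209589], [0.0, 509.91673781526765, 243.9789958768469], [0.0, 0.0, 1.0]] [-0.00494498  0.          0.          0.          0.        ]
side [[0.7908465358592001, -0.611793018409213, -0.016463880018017886], [-0.32650796148344574, -0.3990086139249926, -0.8568457720626166], [0.5176430312555436, 0.6830090985041131, -0.5153098713911576]] [-0.38626739  0.28616151  0.68815206] [[435.33730161502945, 0.0, 327.07393225267475], [0.0, 435.33730161502945, 240.22972714660702], [0.0, 0.0, 1.0]] [-0.04414643  0.          0.          0.          0.        ]
wrist [[0.3290700346034056, 0.9443055142499602, 8.990679698841603e-05], [0.9087463796760611, -0.31670432426882367, 0.27180579172468017], [0.25669618180207904, -0.08936143881197503, -0.9623521203289823]] [-0.52547407 -0.03365844  0.37840004] [[334.0455799062196, 0.0, 314.79773378762746], [0.0, 334.0455799062196, 233.22072318456597], [0.0, 0.0, 1.0]] [-0.00582351  0.          0.          0.          0.        ]
```

View pics/scene0.png

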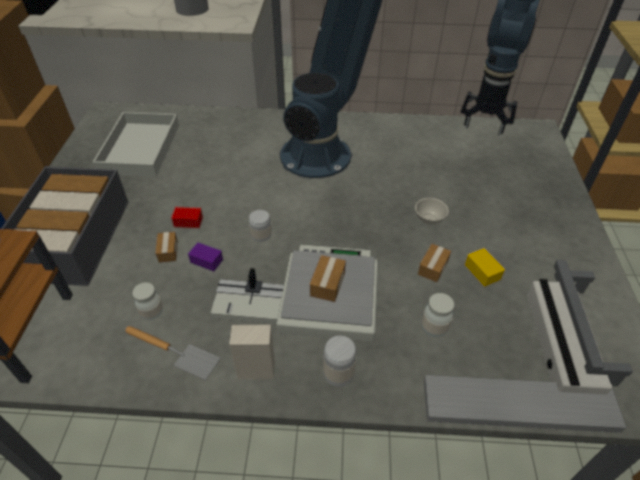

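View pics/side0.png

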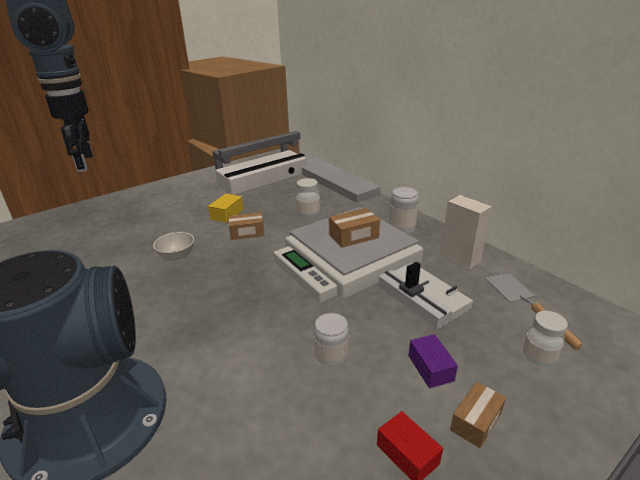

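View pics/wrist0.png

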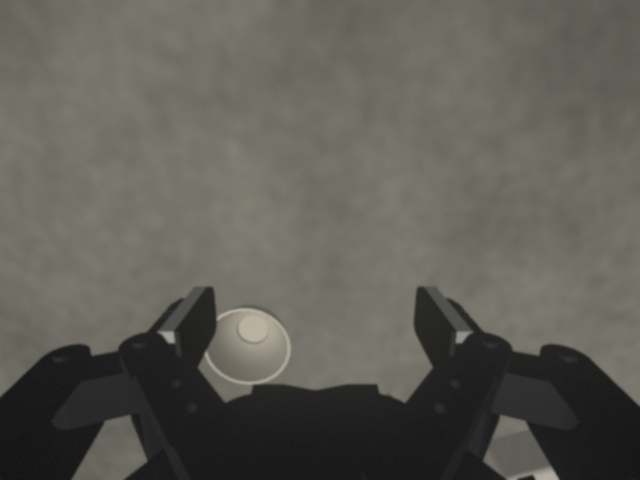

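The scene picture shows these:
- **Medium carton:** brown with tape at (435,262). Its look-alike is yellow at (485,266).
- **Small carton:** brown at (167,246). Its look-alikes are red (187,217) and purple (206,257).
- **Large carton:** at (327,277) on the pan.
- **Handle:** at (252,280).

Next I'll run the networks, plus a fit of the box models to the masks.

```bash
cat > h.py <<'E'
from workcell import arm
import cv2, numpy as np
from scipy.optimize import minimize
from scipy.spatial.transform import Rotation as Ro
def proj(f,P):
    rv=cv2.Rodrigues(f["R"])[0]
    return cv2.projectPoints(np.asarray(P,float).reshape(-1,1,3),rv,f["t"],f["K"],f["dist_coeffs"])[0].reshape(-1,2)
def box(x,y,z,yaw,s):
    c=np.array([[a,b,d] for a in(-1,1) for b in(-1,1) for d in(-1,1)])*np.array(s)/2
    return c@Ro.from_euler('z',yaw).as_matrix().T+[x,y,z]
def ray(f,uv,z):
    u=cv2.undistortPoints(np.array([[uv]],float),f["K"],f["dist_coeffs"])[0,0]
    d=f["R"].T@np.array([u[0],u[1],1]); c=-f["R"].T@f["t"]
    return c+d*(z-c[2])/d[2]
def soft(poly,sh,k=4):
    m=np.zeros((sh[0]*k,sh[1]*k),np.uint8)
    cv2.fillConvexPoly(m,cv2.convexHull(((poly+.5)*k-.5).astype(np.float32)).round().astype(np.int32),1)
    return cv2.resize(m.astype(np.float32),(sh[1],sh[0]),interpolation=cv2.INTER_AREA)
def fitbox(views,x0,z,s):
    # views: list of (frame,mask)
    def cost(p):
        e=0
        for f,m in views:
            q=soft(proj(f,box(p[0],p[1],z,p[2],s)),m.shape)
            e+=np.abs(q-m).sum()/m.sum()
        return e
    best=None
    for yaw in np.arange(0,np.pi,np.pi/12):
        r=cost([x0[0],x0[1],yaw])
        if best is None or r<best[0]: best=(r,yaw)
    sol=None
    for dy in(-.15,0,.15):
        p0=np.array([x0[0],x0[1],best[1]+dy])
        r=minimize(cost,p0,method='Nelder-Mead',options=dict(initial_simplex=p0+np.array([[0,0,0],[.01,0,0],[0,.01,0],[0,0,.15]]),xatol=1e-4,fatol=1e-4,maxiter=200))
        if sol is None or r.fun<sol.fun: sol=r
    return sol.x,sol.fun
def pick(L,near,f):
    # mask whose centroid is closest to given pixel
    b=None
    for d in L:
        ys,xs=np.nonzero(d["mask"])
        if len(xs)<5: continue
        e=np.hypot(xs.mean()-near[0],ys.mean()-near[1])
        if b is None or e<b[0]: b=(e,d["mask"],d["confidence"])
    return b
E
python3 - <<'E'
from h import *
for n in("scene","side"):
    f=arm.grab_frame(n)
    for t in("large_mid","medium_mid","small_mid","pan","handle","pointer","mark","tin","jar_left","jar_right","bowl"):
        L=arm.landmark_of(t,n)
        print(n,t,[(np.round(d["at"],3).tolist(),round(d["confidence"],2),proj(f,[d["at"]])[0].round().tolist()) for d in L[:4]])
print(arm.observe()["t"])
E
```

```text
scene large_mid [([0.674, -0.122, 0.031], 0.71, [249.0, 304.0]), ([0.628, 0.075, 0.093], 0.6, [328.0, 278.0]), ([0.675, -0.172, 0.033], 0.57, [229.0, 303.0])]
scene medium_mid [([0.495, 0.366, 0.023], 0.81, [435.0, 263.0]), ([0.496, 0.501, 0.025], 0.79, [485.0, 265.0])]
scene small_mid [([0.36, -0.361, 0.019], 0.91, [187.0, 218.0]), ([0.512, -0.268, 0.02], 0.89, [207.0, 257.0]), ([0.486, -0.389, 0.024], 0.75, [166.0, 247.0])]
scene pan [([0.633, 0.079, 0.068], 0.92, [329.0, 286.0])]
scene handle [([0.625, -0.118, 0.07], 0.76, [252.0, 279.0]), ([0.688, -0.379, -0.002], 0.38, [151.0, 311.0])]
scene pointer [([0.67, -0.121, 0.029], 0.8, [250.0, 303.0])]
scene mark [([0.675, -0.17, 0.032], 0.56, [230.0, 303.0]), ([0.692, -0.378, -0.003], 0.32, [151.0, 312.0])]
scene tin [([0.398, -0.134, 0.003], 0.72, [261.0, 234.0])]
scene jar_left [([0.688, 0.353, -0.002], 0.71, [435.0, 326.0]), ([0.688, -0.377, -0.001], 0.37, [152.0, 311.0])]
scene jar_right [([0.691, -0.376, -0.001], 0.92, [152.0, 311.0]), ([0.396, -0.135, 0.003], 0.15, [261.0, 234.0])]
scene bowl [([0.296, 0.371, -0.002], 0.61, [429.0, 220.0])]
side large_mid [([0.63, 0.073, 0.091], 0.61, [355.0, 229.0])]
side medium_mid [([0.501, 0.5, 0.024], 0.94, [226.0, 207.0]), ([0.491, 0.366, 0.019], 0.84, [245.0, 227.0])]
side small_mid [([0.354, -0.361, 0.02], 0.85, [407.0, 449.0]), ([0.508, -0.267, 0.021], 0.82, [429.0, 359.0]), ([0.478, -0.389, 0.02], 0.78, [476.0, 415.0])]
side pan [([0.631, 0.078, 0.07], 0.77, [354.0, 236.0])]
side handle [([0.621, -0.118, 0.07], 0.79, [413.0, 275.0])]
side pointer [([0.673, -0.121, 0.03], 0.67, [429.0, 281.0])]
side mark [([0.673, -0.175, 0.033], 0.48, [449.0, 292.0])]
side tin [([0.402, -0.134, 0.003], 0.92, [334.0, 351.0])]
side jar_left [([0.688, 0.35, -0.002], 0.94, [308.0, 214.0])]
side jar_right [([0.687, -0.375, -0.005], 0.6, [537.0, 357.0])]
side bowl [([0.294, 0.371, -0.002], 0.75, [177.0, 258.0])]
1.35
```

```bash
python3 - <<'E'
from h import *
fs={n:arm.grab_frame(n) for n in("scene","side")}
near={"large_mid":((327,277),(355,227),.095,(.1,.066,.05)),"medium_mid":((435,262),(246,228),.0225,(.09,.058,.045)),"small_mid":((167,246),(479,412),.02,(.08,.05,.04))}
for t,(a,b,z,s) in near.items():
    V=[]
    for n,px in(("scene",a),("side",b)):
        q=pick(arm.silhouettes(t,n),px,fs[n])
        print(t,n,None if q is None else (q[0],q[2],q[1].sum()))
        if q is not None and q[0]<12: V.append((fs[n],q[1]))
    x0=ray(fs["scene"],a,z)
    for vv in ([V]+[[v] for v in V]): print(t,x0.round(3),fitbox(vv,x0,z,s))
for n,(x0,y0,x1,y1) in {"scene":(140,190,280,290),"side":(180,150,480,300)}.items():
    pass
im=fs["scene"]["color"]
a=cv2.resize(im[195:285,140:230],(400,400),interpolation=cv2.INTER_CUBIC); b=cv2.resize(im[220:310,410:500],(400,400),interpolation=cv2.INTER_CUBIC)
cv2.imwrite("pics/crop1.png",np.hstack([a,b]))
c=cv2.resize(im[230:340,200:390],(760,440),interpolation=cv2.INTER_CUBIC); cv2.imwrite("pics/crop2.png",c)
c=cv2.resize(fs["side"]["color"][190:330,270:480],(780,520),interpolation=cv2.INTER_CUBIC); cv2.imwrite("pics/crop3.png",c)
E
```

```text
large_mid scene (np.float64(1.3577810950393179), 0.65, np.int64(1221))
large_mid side (np.float64(1.110618725332425), 0.6, np.int64(1524))
large_mid [0.626 0.073 0.095] (array([0.62837929, 0.07579173, 2.93029273]), np.float64(0.0876749042349436))
large_mid [0.626 0.073 0.095] (array([0.62781805, 0.0755969 , 2.92956724]), np.float64(0.0496007371007371))
large_mid [0.626 0.073 0.095] (array([0.62844805, 0.07574952, 2.90293969]), np.float64(0.03186515748031496))
medium_mid scene (np.float64(0.8389324207672183), 0.92, np.int64(807))
medium_mid side (np.float64(2.5058009716792777), 0.95, np.int64(869))
medium_mid [0.492 0.366 0.022] (array([0.49244629, 0.36453912, 2.69577548]), np.float64(0.11852757731186982))
medium_mid [0.492 0.366 0.022] (array([0.49055372, 0.36490066, 2.68865173]), np.float64(0.04499690210656753))
medium_mid [0.492 0.366 0.022] (array([0.49452232, 0.36565438, 2.6863203 ]), np.float64(0.04581415420023015))
small_mid scene (np.float64(0.709278170398168), 0.95, np.int64(604))
small_mid side (np.float64(2.626378634304164), 0.85, np.int64(2246))
small_mid [ 0.479 -0.389  0.02 ] (array([ 0.48159067, -0.38890694,  0.19966673]), np.float64(0.1137296879515017))
small_mid [ 0.479 -0.389  0.02 ] (array([ 0.47969412, -0.39043746,  0.20380277]), np.float64(0.06487996688741722))
small_mid [ 0.479 -0.389  0.02 ] (array([ 0.48201162, -0.38842556,  0.19651679]), np.float64(0.02621326803205699))
```

View pics/crop1.png

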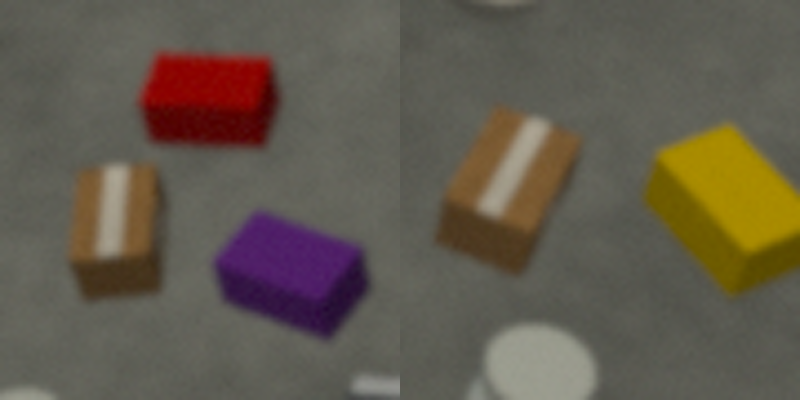

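View pics/crop2.png

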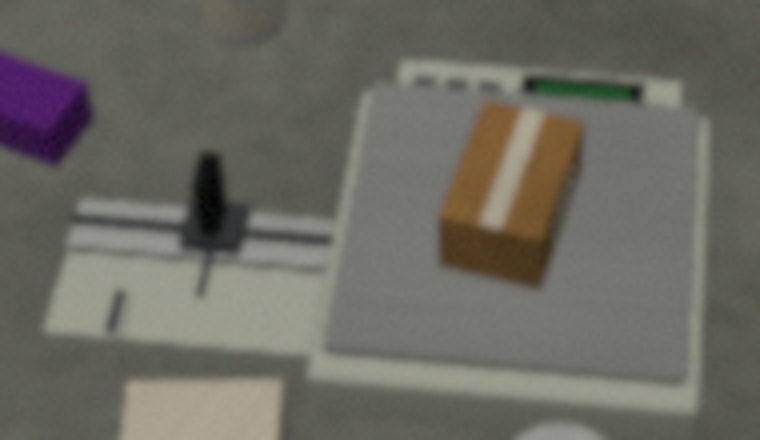

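View pics/crop3.png

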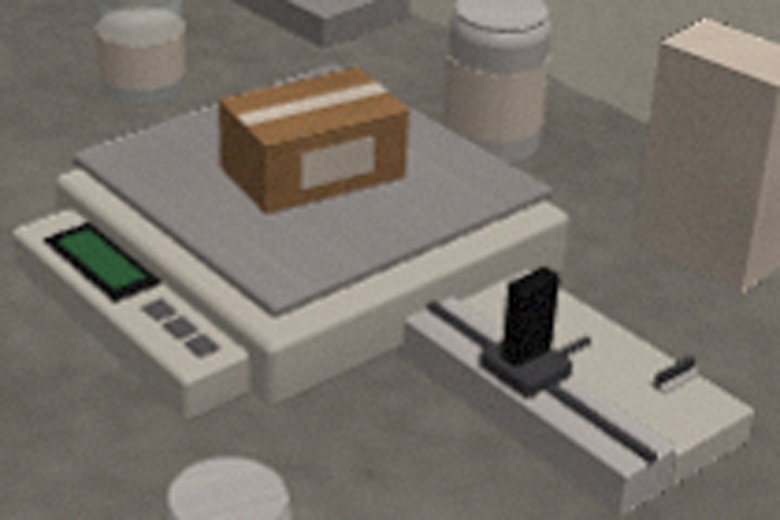

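The crops confirm my choice: the plain brown taped cartons, small at (167,246) and medium at (435,262). Red, purple and yellow are decoys. Now I'll make a helper for the moves.

```bash
cat > d.py <<'E'
import sys
from h import *
def delta(x,y,z,yang=None):
    s=arm.observe(); R=Ro.from_rotvec(s["eef_rot"]).as_matrix(); p=np.array(s["ee_pos"])
    d=R.T@(np.array([x,y,z])-p)/0.04
    a=np.degrees(np.arctan2(R[1,1],R[0,1]))
    tilt=np.degrees(np.arccos(-R[2,2]))
    print("t %.2f p %s yang %.1f tilt %.2f w %.4f F %s"%(s["t"],p.round(4),a,tilt,s["gripper_width"],np.round(s["wrist_force"],1)))
    t=0
    if yang is not None:
        t=(yang-a+90)%180-90; t=-t/4
    print("units x y z (now axes)",d.round(2),"turn units",round(t,2))
if __name__=="__main__": delta(*map(float,sys.argv[1:]))
E
python3 -m jog '-0.95 -0.05 0 0.2;-0.95 -0.05 0 0.2;-0.95 -0.05 0 0.2;-0.95 -0.05 0 0.2;-0.95 -0.05 0 0.2;-0.95 -0.05 0 0.2;-0.95 0 0 0.2;-0.9 0 0 0.2;-0.5 0 0 0' 0 40; python3 d.py 0.4925 0.3645 0.15 64.3
```

```text
t: 2.5
ee_pos: [0.475, 0.3605, 0.2311]
eef_rot: [-0.687, -3.065, -0.004]
wrist_force: [-0.5, 0.3, -0.5]
gripper_width: 0.0852
t 2.50 p [0.475  0.3605 0.2311] yang 64.7 tilt 0.15 w 0.0852 F [-0.5  0.3 -0.5]
units x y z (now axes) [-0.36  0.27  2.03] turn units 0.11
```

```bash
python3 -m jog '-0.36 0.27 0.5 0.1;0 0 0.3 0;0 0 0 0'; python3 - <<'E'
from h import *
f=arm.grab_frame("wrist"); cv2.imwrite("pics/w1.png",f["color"])
L=arm.silhouettes("medium_mid","wrist")
for d in L:
    ys,xs=np.nonzero(d["mask"]); print(d["confidence"],xs.mean(),ys.mean(),len(xs))
q=L[0]
if q: print(fitbox([(f,q["mask"])],(.4925,.3645),.0225,(.09,.058,.045)))
s=arm.observe(); print(proj(f,[s["ee_pos"]]),s["ee_pos"],s["t"])
P=box(.4925,.3645,.0225,2.69,(.09,.058,.045))
im=f["color"].copy()
for p in proj(f,P): cv2.circle(im,tuple(int(v) for v in p),3,(0,255,0),-1)
cv2.imwrite("pics/w1.png",im)
E
```

```text
t: 2.75
ee_pos: [0.4995, 0.3609, 0.1982]
eef_rot: [0.709, 3.058, 0.006]
wrist_force: [-0.1, -0.6, -0.7]
gripper_width: 0.0852
0.65 452.8699843354621 147.64718640800098 8299
0.58 313.5198578272292 207.20522330397156 6471
(array([ 0.96731329,  0.10829515, -0.71977595]), np.float64(1.0))
[[314.55521555 296.20677945]] [0.49907352 0.36159326 0.19998705] 2.85
```

View pics/w1.png

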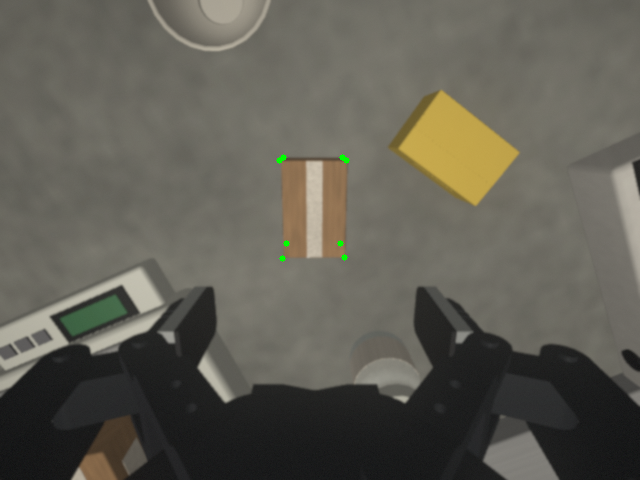

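The wrist picture shows the brown carton at (314,207), and the predicted corners fall on it to about 1–2 px. Yellow is at (453,147). I'll refine with the right mask.

```bash
python3 - <<'E'
from h import *
f=arm.grab_frame("wrist")
q=pick(arm.silhouettes("medium_mid","wrist"),(314,207),f); print(q[0],q[2])
r=fitbox([(f,q[1])],(.4925,.3645),.0225,(.09,.058,.045)); print(r)
import d
d.delta(r[0][0],r[0][1],.01,(np.degrees(r[0][2])+90))
E
```

```text
1.4418152961897122 0.92
(array([0.49253175, 0.36466319, 2.67128182]), np.float64(0.0374194847020934))
t 2.95 p [0.4988 0.3623 0.2012] yang 64.0 tilt 0.46 w 0.0854 F [ 0.2 -0.2  1.5]
units x y z (now axes) [ 0.18 -0.05  4.78] turn units 0.24
```

```bash
python3 -m jog '0.18 -0.05 0.6 0.2;0 0 0.8 0;0 0 0.8 0;0 0 0.8 0;0 0 0.6 0;0 0 0 0'; python3 d.py 0.4925 0.3647 0.009 63.3
```

```text
t: 3.45
ee_pos: [0.4927, 0.3711, 0.0624]
eef_rot: [0.715, 3.044, 0.031]
wrist_force: [-0.3, -0.9, -0.5]
gripper_width: 0.0853
t 3.45 p [0.4927 0.3711 0.0624] yang 63.6 tilt 1.42 w 0.0853 F [-0.3 -0.9 -0.5]
units x y z (now axes) [-0.05 -0.17  1.33] turn units 0.07
```

```bash
python3 -m jog '-0.03 -0.17 0.2 0;0 0 0 0'; python3 d.py 0.4925 0.3647 0.009 63.3
```

```text
t: 3.62
ee_pos: [0.4899, 0.3656, 0.0559]
eef_rot: [0.711, 3.045, 0.032]
wrist_force: [-0.9, 0.4, 0.3]
gripper_width: 0.0857
t 3.62 p [0.4899 0.3656 0.0559] yang 63.7 tilt 1.43 w 0.0857 F [-0.9  0.4  0.3]
units x y z (now axes) [-0.06 -0.02  1.17] turn units 0.11
```

```bash
sed -i 's|    t=0$|    print("toolz",R[:,2].round(4),"tilt about tool x,y deg",np.degrees(np.arcsin(R[2,1])).round(2),np.degrees(np.arcsin(R[2,0])).round(2)); t=0|' d.py; python3 -m jog '-0.05 -0.02 0.3 0.1;0 0 0.3 0;0 0 0.3 0;0 0 0.2 0;0 0 0 0'; python3 d.py 0.4925 0.3647 0.009 63.3
```

```text
t: 4.03
ee_pos: [0.4958, 0.3691, 0.0159]
eef_rot: [0.719, 3.036, 0.046]
wrist_force: [0.2, 0.2, 0.1]
gripper_width: 0.0856
t 4.03 p [0.4958 0.3691 0.0159] yang 63.4 tilt 2.09 w 0.0856 F [0.2 0.2 0.1]
toolz [ 0.028   0.0235 -0.9993] tilt about tool x,y deg 1.92 -0.83
units x y z (now axes) [ 0.03 -0.14  0.17] turn units 0.02
```

```bash
python3 -m jog '0 0 -0.3 0;0 0 -0.3 0;0 0 -0.3 0;0 0 0 0';python3 d.py 0.4925 0.3647 0.009 63.3;python3 -m jog '0 0 -0.5 0;0 0 -0.5 0;0 0 -0.5 0;0 0 0 0';python3 d.py 0.4925 0.3647 0.009 63.3
```

```text
t: 4.37
ee_pos: [0.495, 0.3686, 0.0556]
eef_rot: [0.719, 3.036, 0.045]
wrist_force: [-0.2, 0.6, 0.3]
gripper_width: 0.0853
t 4.37 p [0.495  0.3686 0.0556] yang 63.4 tilt 2.07 w 0.0853 F [-0.2  0.6  0.3]
toolz [ 0.0276  0.0233 -0.9993] tilt about tool x,y deg 1.91 -0.82
units x y z (now axes) [ 0.03 -0.15  1.16] turn units 0.02
t: 4.7
ee_pos: [0.4938, 0.3677, 0.121]
eef_rot: [0.718, 3.034, 0.049]
wrist_force: [0.0, 0.2, 0.2]
gripper_width: 0.0851
t 4.70 p [0.4938 0.3677 0.121 ] yang 63.4 tilt 2.24 w 0.0851 F [0.  0.2 0.2]
toolz [ 0.03    0.0251 -0.9992] tilt about tool x,y deg 2.06 -0.89
units x y z (now axes) [ 0.04 -0.18  2.8 ] turn units 0.02
```

```bash
python3 -m jog '0.2 -0.4 0 0;0.2 -0.4 0 0;0 0 0 0';python3 d.py 0.4925 0.3647 0.009 63.3;python3 -m jog '-0.2 0.4 0 0;-0.2 0.4 0 0;0 0 0 0';python3 d.py 0.4925 0.3647 0.009 63.3; python3 -m jog '0 0 0 0;0 0 0 0;0 0 0 0';python3 d.py 0.4925 0.3647 0.009 63.3; python3 -c "
from h import *
print(arm.observe()['qpos'])"
```

```text
t: 4.95
ee_pos: [0.466, 0.3469, 0.122]
eef_rot: [0.718, 3.03, 0.055]
wrist_force: [0.1, 0.1, -0.3]
gripper_width: 0.0858
t 4.95 p [0.466  0.3469 0.122 ] yang 63.4 tilt 2.55 w 0.0858 F [ 0.1  0.1 -0.3]
toolz [ 0.0343  0.0284 -0.999 ] tilt about tool x,y deg 2.34 -1.03
units x y z (now axes) [-0.34  0.58  2.86] turn units 0.02
t: 5.2
ee_pos: [0.4952, 0.3688, 0.1251]
eef_rot: [0.717, 3.029, 0.058]
wrist_force: [0.2, 0.1, -0.3]
gripper_width: 0.0854
t 5.20 p [0.4952 0.3688 0.1251] yang 63.4 tilt 2.68 w 0.0854 F [ 0.2  0.1 -0.3]
toolz [ 0.0361  0.0298 -0.9989] tilt about tool x,y deg 2.45 -1.08
units x y z (now axes) [ 0.07 -0.24  2.89] turn units 0.02
t: 5.45
ee_pos: [0.4953, 0.3689, 0.1244]
eef_rot: [0.717, 3.03, 0.057]
wrist_force: [-0.3, -1.3, 0.7]
gripper_width: 0.0855
t 5.45 p [0.4953 0.3689 0.1244] yang 63.4 tilt 2.64 w 0.0855 F [-0.3 -1.3  0.7]
toolz [ 0.0355  0.0293 -0.9989] tilt about tool x,y deg 2.41 -1.06
units x y z (now axes) [ 0.07 -0.25  2.88] turn units 0.02
[ 0.63896759  0.41255835 -0.03780366  1.07447789  0.00238352  1.10410676]
```

```bash
python3 -m jog '0 0 -0.1 0;0 0 -0.1 0;0 0 -0.1 0';python3 d.py 0.4925 0.3647 0.009 63.3;python3 -m jog '0 0 0.1 0;0 0 0.1 0;0 0 0.1 0;0 0 0 0';python3 d.py 0.4925 0.3647 0.009 63.3; python3 -m jog '0 0 -0.9 0;0 0 -0.9 0;0 0 -0.9 0';python3 d.py 0.4925 0.3647 0.009 63.3;
```

```text
t: 5.7
ee_pos: [0.4934, 0.3674, 0.1361]
eef_rot: [0.718, 3.031, 0.054]
wrist_force: [-0.4, -0.2, 0.0]
gripper_width: 0.0856
t 5.70 p [0.4934 0.3674 0.1361] yang 63.4 tilt 2.47 w 0.0856 F [-0.4 -0.2  0. ]
toolz [ 0.0331  0.0276 -0.9991] tilt about tool x,y deg 2.27 -0.99
units x y z (now axes) [ 0.04 -0.2   3.17] turn units 0.02
t: 6.03
ee_pos: [0.4941, 0.368, 0.1251]
eef_rot: [0.718, 3.03, 0.057]
wrist_force: [-0.4, -0.6, -0.5]
gripper_width: 0.0852
t 6.03 p [0.4941 0.368  0.1251] yang 63.4 tilt 2.63 w 0.0852 F [-0.4 -0.6 -0.5]
toolz [ 0.0354  0.0293 -0.9989] tilt about tool x,y deg 2.41 -1.06
units x y z (now axes) [ 0.05 -0.21  2.89] turn units 0.02
t: 6.28
ee_pos: [0.4861, 0.3617, 0.2256]
eef_rot: [0.72, 3.041, 0.035]
wrist_force: [1.1, 0.1, -0.2]
gripper_width: 0.0853
t 6.28 p [0.4861 0.3617 0.2256] yang 63.4 tilt 1.58 w 0.0853 F [ 1.1  0.1 -0.2]
toolz [ 0.0205  0.0183 -0.9996] tilt about tool x,y deg 1.46 -0.58
units x y z (now axes) [-0.05 -0.    5.42] turn units 0.01
```

```bash
python3 -m jog '0 0 -0.9 0;0 0 -0.9 0;0 0 -0.6 0;0 0 -0.3 0;0 0 -0.1 0';python3 d.py 0.4925 0.3647 0.009 63.3;python3 -m jog '0 0 0.1 0;0 0 0.3 0;0 0 0.5 0;0 0 0.5 0;0 0 0.5 0';python3 d.py 0.4925 0.3647 0.009 63.3; python3 -m jog '0 0 0.5 0; 0 0 0.4 0;0 0 0.3 0;0 0 0.2 0;0 0 0.1 0';python3 d.py 0.4925 0.3647 0.009 63.3;
```

```text
t: 6.7
ee_pos: [0.4836, 0.3595, 0.3487]
eef_rot: [0.719, 3.037, 0.043]
wrist_force: [-1.3, 0.2, -0.3]
gripper_width: 0.0855
t 6.70 p [0.4836 0.3595 0.3487] yang 63.4 tilt 1.98 w 0.0855 F [-1.3  0.2 -0.3]
toolz [ 0.0262  0.0224 -0.9994] tilt about tool x,y deg 1.82 -0.76
units x y z (now axes) [-0.03 -0.05  8.5 ] turn units 0.02
t: 7.12
ee_pos: [0.4868, 0.3621, 0.2695]
eef_rot: [0.719, 3.034, 0.049]
wrist_force: [-0.6, 0.4, 1.1]
gripper_width: 0.0858
t 7.12 p [0.4868 0.3621 0.2695] yang 63.4 tilt 2.26 w 0.0858 F [-0.6  0.4  1.1]
toolz [ 0.0302  0.0254 -0.9992] tilt about tool x,y deg 2.08 -0.89
units x y z (now axes) [ 0.   -0.12  6.51] turn units 0.02
t: 7.53
ee_pos: [0.4831, 0.3596, 0.1925]
eef_rot: [0.721, 3.045, 0.028]
wrist_force: [0.0, -0.4, -0.6]
gripper_width: 0.0854
t 7.53 p [0.4831 0.3596 0.1925] yang 63.4 tilt 1.23 w 0.0854 F [ 0.  -0.4 -0.6]
toolz [ 0.0157  0.0146 -0.9998] tilt about tool x,y deg 1.15 -0.43
units x y z (now axes) [-0.12  0.13  4.59] turn units 0.01
```

```bash
python3 -m jog '-0.12 0.13 0.3 0; 0 0 0.5 0;0 0 0.4 0;0 0 0.3 0;0 0 0.2 0;0 0 0.1 0';python3 d.py 0.4925 0.3647 0.009 63.3;
```

```text
t: 8.03
ee_pos: [0.4931, 0.3639, 0.1139]
eef_rot: [0.721, 3.045, 0.029]
wrist_force: [-0.5, 0.0, 0.9]
gripper_width: 0.0854
t 8.03 p [0.4931 0.3639 0.1139] yang 63.4 tilt 1.27 w 0.0854 F [-0.5  0.   0.9]
toolz [ 0.0164  0.0149 -0.9998] tilt about tool x,y deg 1.18 -0.45
units x y z (now axes) [ 0.04 -0.04  2.62] turn units 0.01
```

Good enough: 1.2° of tilt. Descending with the same ramp.

```bash
python3 -m jog '0.04 -0.04 0.3 0; 0 0 0.6 0;0 0 0.5 0;0 0 0.4 0;0 0 0.25 0;0 0 0.15 0;0 0 0.05 0';python3 d.py 0.4925 0.3647 0.009 63.3;
```

```text
t: 8.62
ee_pos: [0.4962, 0.3669, 0.0217]
eef_rot: [0.72, 3.04, 0.037]
wrist_force: [0.3, 0.1, 0.8]
gripper_width: 0.0852
t 8.62 p [0.4962 0.3669 0.0217] yang 63.3 tilt 1.67 w 0.0852 F [0.3 0.1 0.8]
toolz [ 0.022   0.019  -0.9996] tilt about tool x,y deg 1.54 -0.64
units x y z (now axes) [ 0.06 -0.1   0.31] turn units 0.01
```

```bash
python3 -m jog '0.06 -0.1 0.2 0;0.02 -0.02 0.05 0;0 0 0 0';python3 d.py 0.4925 0.3647 0.009 63.3; python3 -m jog '0 0 0 0;0 0 0 0;0 0 0 0;0 0 0 0;0 0 0 0;0 0 0 0' 1 45;python3 d.py 0.4925 0.3647 0.009 63.3
```

```text
t: 8.87
ee_pos: [0.492, 0.3647, 0.0118]
eef_rot: [0.72, 3.039, 0.039]
wrist_force: [0.5, -0.6, -0.4]
gripper_width: 0.0852
t 8.87 p [0.492  0.3647 0.0118] yang 63.3 tilt 1.79 w 0.0852 F [ 0.5 -0.6 -0.4]
toolz [ 0.0237  0.0202 -0.9995] tilt about tool x,y deg 1.65 -0.69
units x y z (now axes) [-0.01  0.    0.07] turn units 0.01
t: 9.37
ee_pos: [0.4929, 0.3654, 0.0145]
eef_rot: [0.719, 3.037, 0.043]
wrist_force: [-0.7, 0.2, -2.3]
gripper_width: 0.0576
t 9.37 p [0.4929 0.3654 0.0145] yang 63.4 tilt 1.99 w 0.0576 F [-0.7  0.2 -2.3]
toolz [ 0.0266  0.0223 -0.9994] tilt about tool x,y deg 1.83 -0.79
units x y z (now axes) [ 0.   -0.02  0.14] turn units 0.01
```

```bash
python3 -m jog '0 0 -0.3 0;0 0 -0.6 0;0 0 -0.9 0;0 0 -0.9 0;0 0 -0.9 0;0 0 -0.8 0;0 0 -0.6 0;0 0 -0.3 0;0 0 -0.1 0';python3 d.py 0.628 0.0757 0.2 77.9
```

```text
t: 10.12
ee_pos: [0.4845, 0.3585, 0.2364]
eef_rot: [0.721, 3.043, 0.032]
wrist_force: [-0.1, 0.3, -2.4]
gripper_width: 0.057
t 10.12 p [0.4845 0.3585 0.2364] yang 63.3 tilt 1.45 w 0.0570 F [-0.1  0.3 -2.4]
toolz [ 0.019   0.0167 -0.9997] tilt about tool x,y deg 1.35 -0.54
units x y z (now axes) [-6.37 -4.73  0.86] turn units -3.64
```

```bash
python3 -m jog '-0.2 -0.15 0 -0.6;-0.4 -0.3 0 -0.9;-0.6 -0.4 0 -0.9;-0.7 -0.4 0 -0.9;-0.7 -0.3 0 -0.3';python3 d.py 0.628 0.0757 0.2 77.9
```

```text
t: 10.53
ee_pos: [0.5602, 0.2687, 0.2355]
eef_rot: [0.303, 3.111, 0.032]
wrist_force: [1.1, 0.1, -1.1]
gripper_width: 0.0575
t 10.53 p [0.5602 0.2687 0.2355] yang 78.9 tilt 1.46 w 0.0575 F [ 1.1  0.1 -1.1]
toolz [ 0.0174  0.0187 -0.9997] tilt about tool x,y deg 1.24 -0.77
units x y z (now axes) [-2.58 -4.43  0.83] turn units 0.24
```

```bash
python3 -m jog '-0.3 -0.55 0 0.1;-0.4 -0.7 0 0.1;-0.5 -0.8 0 0;-0.4 -0.75 0 0;-0.3 -0.6 0 0;-0.2 -0.4 0 0;-0.1 -0.2 0 0;-0.05 -0.1 0 0';python3 d.py 0.628 0.0757 0.2 77.9; python3 - <<'E'
from h import *
for n in("scene","side","wrist"):
    f=arm.grab_frame(n); cv2.imwrite(f"pics/b_{n}.png",f["color"])
E
```

```text
t: 11.2
ee_pos: [0.6187, 0.0774, 0.2219]
eef_rot: [0.329, 3.12, 0.025]
wrist_force: [0.0, 0.4, -1.6]
gripper_width: 0.0578
t 11.20 p [0.6187 0.0774 0.2219] yang 78.0 tilt 0.94 w 0.0578 F [ 0.   0.4 -1.6]
toolz [ 0.0059  0.0153 -0.9999] tilt about tool x,y deg 0.93 -0.15
units x y z (now axes) [-0.23 -0.    0.55] turn units 0.01
```

View pics/b_side.png

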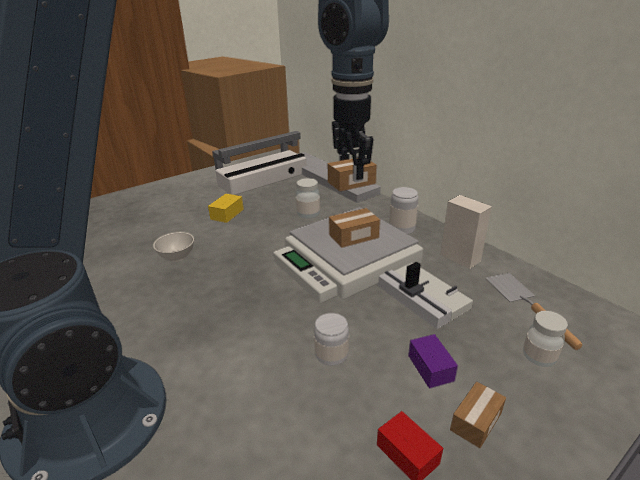

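View pics/b_wrist.png

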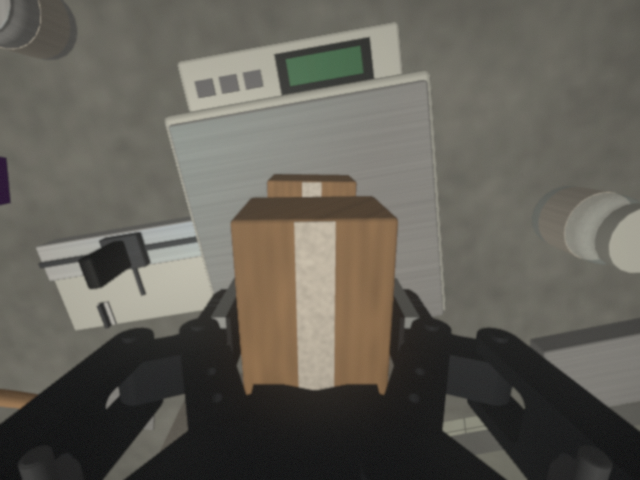

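The side picture shows the medium carton hanging level at (352,172) above the large one at (355,227). In the wrist view it lines up with the large carton's far edge at (312,180). Now I'll measure both poses by overlaying the box models.

```bash
python3 - <<'E'
from h import *
s=arm.observe(); p=s["ee_pos"]; print(s["t"],p)
V=[]
fs={n:arm.grab_frame(n) for n in("scene","side","wrist")}
im=fs["wrist"]["color"].copy()
p=np.array(p)
for n in fs:
    c=proj(fs[n],[[p[0],p[1],p[2]+.008]])[0]
    L=arm.silhouettes("medium_mid",n); q=pick(L,c,fs[n]); print(n,c,q and (q[0],q[2],q[1].sum()))
    if n!="wrist" and q[0]<25: V.append((fs[n],q[1]))
    if n=="wrist" and q: V.append((fs[n],q[1])) if False else None
    L=arm.silhouettes("large_mid",n); c=proj(fs[n],[[.628,.0757,.095]])[0]; q=pick(L,c,fs[n]); print(" large",q and(q[0],q[2],q[1].sum()))
    if n=="side" and q[0]<10: print(" largefit",fitbox([(fs[n],q[1])],(.628,.0757),.095,(.1,.066,.05)))
# held box overlay
S=(.09,.058,.045)
for P,col in((box(.628,.0757,.095,2.925,(.1,.066,.05)),(0,255,0)),(box(p[0],p[1],p[2]+.008,np.radians(78-90),S),(0,0,255))):
    for u in proj(fs["wrist"],P): 
        if abs(u).max()<2000: cv2.circle(im,tuple(int(v) for v in u),3,col,-1)
cv2.imwrite("pics/b_ov.png",im)
# 4-dof fit held in scene+side
def cost(a):
    return sum(np.abs(soft(proj(f,box(*a,S)),m.shape)-m).sum()/m.sum() for f,m in V[:])
p0=np.array([p[0],p[1],p[2]+.008,np.radians(-12)])
r=minimize(cost,p0,method='Nelder-Mead',options=dict(initial_simplex=p0+np.vstack([np.zeros(4),np.diag([.01,.01,.01,.15])])))
print(len(V),r.x,r.fun,np.degrees(r.x[3]))
E
```

```text
11.35 [0.61848448 0.07933043 0.22248464]
scene [330.70491427 237.24496631] (np.float64(3.1535990151231164), 0.74, np.int64(932))
 large (np.float64(0.9567167346009656), 0.95, np.int64(1179))
side [350.35640558 173.45532356] (np.float64(1.5937131732518588), 0.9, np.int64(1015))
 large (np.float64(0.27769637652077267), 0.62, np.int64(1465))
 largefit (array([0.62891403, 0.07692207, 2.85789212]), np.float64(0.06343856655290102))
wrist [311.05811251 303.43410763] (np.float64(13.801190609369938), 0.88, np.int64(29237))
 large (np.float64(51.96671035965359), 0.8, np.int64(1833))
2 [ 0.619668    0.07699207  0.23306521 -0.11395134] 0.5987869061713779 -6.528930949176105
```

View pics/b_ov.png

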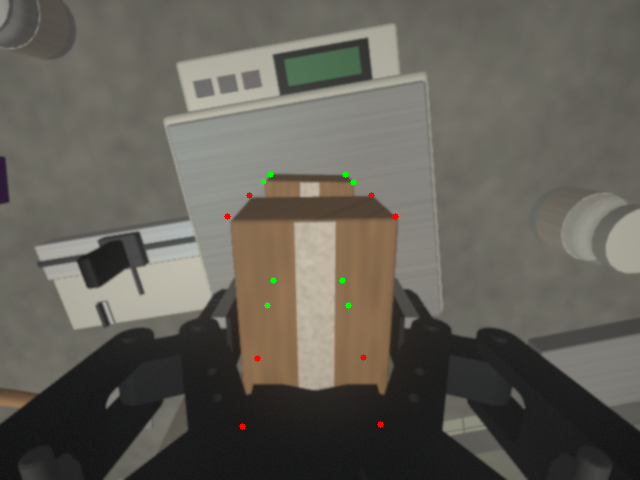

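```bash
python3 - <<'E'
import cv2
im=cv2.imread("pics/b_ov.png"); cv2.imwrite("pics/b_ovz.png",cv2.resize(im[160:240,220:410],None,fx=4,fy=4,interpolation=cv2.INTER_CUBIC))
E
```

```text
(no output)
```

View pics/b_ovz.png

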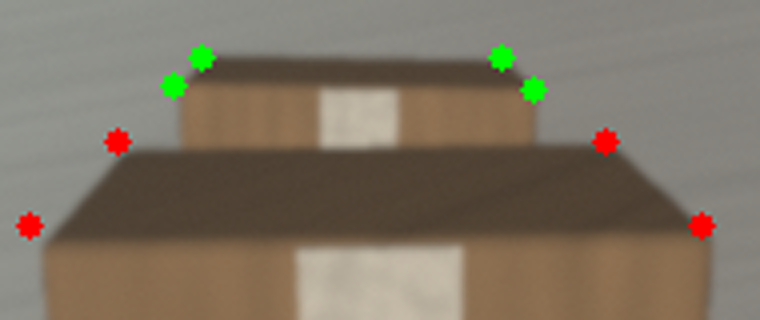

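Relative to the large carton, the held one is about 1.5 mm too far +y, 9 mm short in x and 1.3° counter-clockwise. I'll correct that and descend.

```bash
python3 d.py 0.6275 0.076 0.1345 76.9; python3 -m jog '-0.2 -0.05 0.2 0.2;-0.05 0 0.5 0.1;0 0 0.5 0;0 0 0.35 0;0 0 0.2 0;0 0 0.1 0;0 0 0.05 0'; python3 d.py 0.6275 0.076 0.1345 76.9
```

```text
t 11.80 p [0.6187 0.0793 0.2231] yang 78.1 tilt 0.99 w 0.0573 F [ 0.9 -0.2 -1.9]
toolz [ 0.0076  0.0156 -0.9998] tilt about tool x,y deg 0.96 -0.24
units x y z (now axes) [-0.22 -0.07  2.22] turn units 0.3
t: 12.38
ee_pos: [0.6324, 0.0758, 0.1429]
eef_rot: [0.365, 3.111, 0.026]
wrist_force: [-0.2, -0.6, -1.7]
gripper_width: 0.057
t 12.38 p [0.6324 0.0758 0.1429] yang 76.6 tilt 1.11 w 0.0570 F [-0.2 -0.6 -1.7]
toolz [ 0.0113  0.0157 -0.9998] tilt about tool x,y deg 1.02 -0.42
units x y z (now axes) [ 0.12 -0.03  0.21] turn units -0.07
```

```bash
python3 -m jog '0.12 -0.03 0 -0.05;0.02 0 0 0;0 0 0 0'; python3 d.py 0.6275 0.076 0.1345 76.9; python3 - <<'E'
from h import *
f=arm.grab_frame("wrist"); cv2.imwrite("pics/c_w.png",f["color"])
f=arm.grab_frame("side"); cv2.imwrite("pics/c_s.png",cv2.resize(f["color"][120:300,270:450],(600,600),interpolation=cv2.INTER_CUBIC))
E
```

```text
t: 12.63
ee_pos: [0.6267, 0.0757, 0.1432]
eef_rot: [0.36, 3.111, 0.026]
wrist_force: [0.2, -0.9, -2.8]
gripper_width: 0.0571
t 12.63 p [0.6267 0.0757 0.1432] yang 76.8 tilt 1.12 w 0.0571 F [ 0.2 -0.9 -2.8]
toolz [ 0.0118  0.0157 -0.9998] tilt about tool x,y deg 1.03 -0.45
units x y z (now axes) [-0.01  0.01  0.22] turn units -0.02
```

View pics/c_w.png

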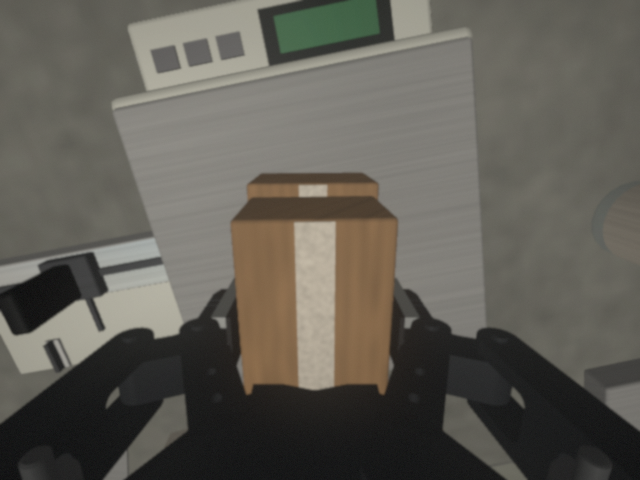

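View pics/c_s.png

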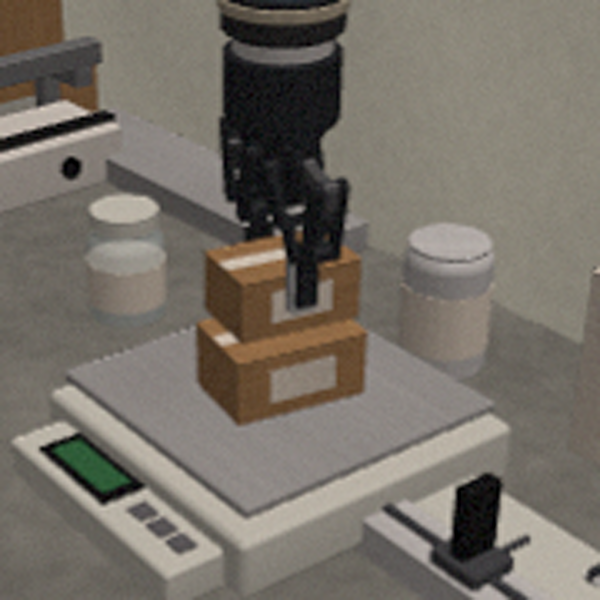

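The wrist view shows the held carton's edges (232–397) centred over the large one's (248–379), with parallel edges. Lowering gently.

```bash
python3 -m jog '0 0 0.12 0;0 0 0.08 0;0 0 0.05 0'; python3 d.py 0.6275 0.076 0.1345 76.9
```

```text
t: 12.98
ee_pos: [0.6282, 0.0761, 0.1346]
eef_rot: [0.359, 3.107, 0.028]
wrist_force: [-0.3, -0.5, -2.3]
gripper_width: 0.0574
t 12.98 p [0.6282 0.0761 0.1346] yang 76.8 tilt 1.29 w 0.0574 F [-0.3 -0.5 -2.3]
toolz [ 0.0157  0.0161 -0.9997] tilt about tool x,y deg 1.11 -0.67
units x y z (now axes) [ 0.02 -0.01  0.  ] turn units -0.02
```

```bash
python3 -m jog '0.02 0 0.03 0;0 0 0.03 0'; python3 d.py 0.6275 0.076 0.1345 76.9;  python3 -m jog '0.01 0 0.03 0;0 0 0.03 0'; python3 d.py 0.6275 0.076 0.1345 76.9
```

```text
t: 13.15
ee_pos: [0.628, 0.0763, 0.1334]
eef_rot: [0.359, 3.105, 0.029]
wrist_force: [-8.2, -1.5, 18.1]
gripper_width: 0.0576
t 13.15 p [0.628  0.0763 0.1334] yang 76.8 tilt 1.39 w 0.0576 F [-8.2 -1.5 18.1]
toolz [ 0.018   0.0163 -0.9997] tilt about tool x,y deg 1.15 -0.79
units x y z (now axes) [ 0.01 -0.01 -0.03] turn units -0.02
t: 13.32
ee_pos: [0.628, 0.0762, 0.1335]
eef_rot: [0.359, 3.102, 0.029]
wrist_force: [-4.7, -0.3, 8.2]
gripper_width: 0.0577
t 13.32 p [0.628  0.0762 0.1335] yang 76.8 tilt 1.52 w 0.0577 F [-4.7 -0.3  8.2]
toolz [ 0.0209  0.0163 -0.9996] tilt about tool x,y deg 1.18 -0.95
units x y z (now axes) [ 0.01 -0.01 -0.03] turn units -0.02
```

Contact made (18 N peak). Opening.

```bash
python3 -m jog '0 0 -0.02 0;0 0 0 0'; python3 -m jog '0 0 0 0;0 0 0 0;0 0 0 0;0 0 0 0;0 0 0 0' 0; python3 d.py 0.6275 0.076 0.2345 76.9; python3 -m jog '0 0 -0.2 0;0 0 -0.4 0;0 0 -0.7 0;0 0 -0.7 0;0 0 -0.7 0;0 0 -0.4 0;0 0 -0.2 0'; python3 - <<'E'
from h import *
f=arm.grab_frame("wrist"); cv2.imwrite("pics/e_w.png",f["color"])
f=arm.grab_frame("side"); cv2.imwrite("pics/e_s.png",cv2.resize(f["color"][120:300,270:450],(600,600),interpolation=cv2.INTER_CUBIC))
E
```

```text
t: 13.48
ee_pos: [0.6279, 0.0761, 0.1349]
eef_rot: [0.359, 3.101, 0.029]
wrist_force: [0.3, -0.4, -1.7]
gripper_width: 0.0575
t: 13.9
ee_pos: [0.6284, 0.0763, 0.1348]
eef_rot: [0.359, 3.1, 0.03]
wrist_force: [-0.5, -0.0, -0.1]
gripper_width: 0.0855
t 13.90 p [0.6284 0.0763 0.1348] yang 76.8 tilt 1.60 w 0.0855 F [-0.5 -0.  -0.1]
toolz [ 0.0225  0.0166 -0.9996] tilt about tool x,y deg 1.22 -1.04
units x y z (now axes) [-0.02  0.04 -2.49] turn units -0.02
t: 14.48
ee_pos: [0.6232, 0.0739, 0.2723]
eef_rot: [0.359, 3.106, 0.028]
wrist_force: [0.2, -0.7, 0.3]
gripper_width: 0.0855
```

View pics/e_w.png

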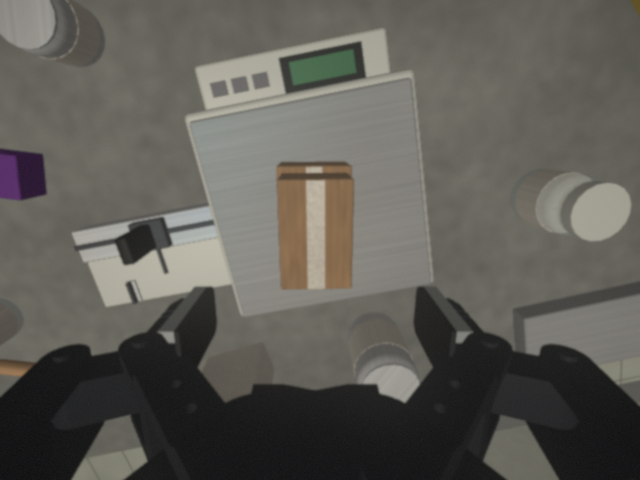

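View pics/e_s.png

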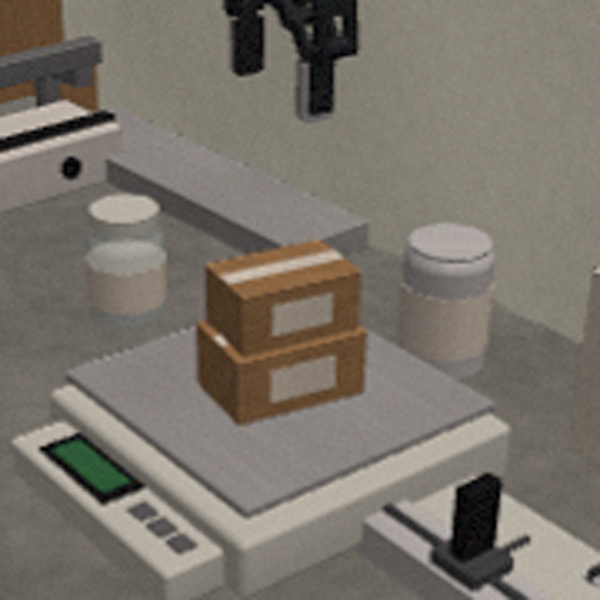

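Medium sits flat and square on the large carton. In the wrist view it spans (278–353, 178–289), with the large one's far edge parallel to it. I'll fit its pose, then head for the small carton.

```bash
python3 - <<'E'
from h import *
f=arm.grab_frame("wrist")
L=arm.silhouettes("medium_mid","wrist"); q=pick(L,(315,234),f); print(q[0],q[2],q[1].sum())
print(fitbox([(f,q[1])],(.628,.0765),.1425,(.09,.058,.045)))
im=f["color"].copy()
for P,c in((box(.628,.0763,.1425,2.92,(.09,.058,.045)),(0,0,255)),(box(.628,.0763,.095,2.92,(.1,.066,.05)),(0,255,0))):
  for u in proj(f,P): cv2.circle(im,tuple(int(round(v)) for v in u),1,c,-1)
cv2.imwrite("pics/f.png",cv2.resize(im[150:300,260:375],None,fx=4,fy=4))
import d; d.delta(.4813,-.3889,.2,101.4)
E
```

```text
4.3204815652592305 0.7 8540
(array([0.62819949, 0.0762155 , 2.92045795]), np.float64(0.028432377049180328))
t 14.68 p [0.6227 0.0738 0.2689] yang 76.8 tilt 1.17 w 0.0853 F [-0.3  0.1 -0.3]
toolz [ 0.0133  0.0155 -0.9998] tilt about tool x,y deg 1.04 -0.54
units x y z (now axes) [  0.82 -12.1    1.49] turn units -6.15
```

View pics/f.png

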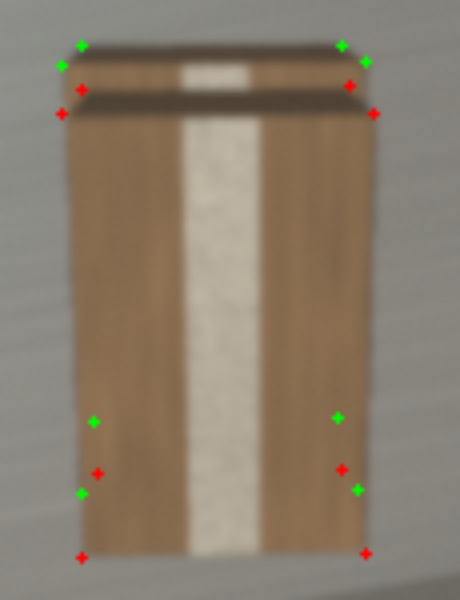

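```bash
python3 -m jog '0.05 -0.3 0 -0.5;0.1 -0.6 0 -0.8;0.2 -0.8 0 -0.8;0.3 -0.85 0 -0.8;0.35 -0.85 0 -0.8;0.4 -0.85 0 -0.8;0.4 -0.85 0 -0.8;0.4 -0.85 0 -0.6;0.4 -0.85 0 -0.2;0.4 -0.85 0 0;0.4 -0.7 0 0;0.3 -0.5 0 0'; python3 d.py .4813 -.3889 .2 101.4
```

```text
t: 15.68
ee_pos: [0.4848, -0.2972, 0.2438]
eef_rot: [0.357, -3.112, -0.037]
wrist_force: [1.1, 0.3, -0.3]
gripper_width: 0.0852
t 15.68 p [ 0.4848 -0.2972  0.2438] yang 103.1 tilt 1.47 w 0.0852 F [ 1.1  0.3 -0.3]
toolz [-0.0119  0.0227 -0.9997] tilt about tool x,y deg 1.42 0.37
units x y z (now axes) [ 0.6  -2.24  1.04] turn units 0.42
```

```bash
python3 -m jog '0.15 -0.6 0.1 0.2;0.15 -0.6 0.1 0.2;0.15 -0.5 0.1 0;0.1 -0.3 0 0;0.05 -0.15 0 0;0 0 0 0'; python3 - <<'E'
from h import *
f=arm.grab_frame("wrist"); cv2.imwrite("pics/g.png",f["color"])
L=arm.silhouettes("small_mid","wrist"); c=proj(f,[[.4813,-.3889,.02]])[0]
for D in L: ys,xs=np.nonzero(D["mask"]); print(D["confidence"],xs.mean(),ys.mean(),len(xs))
q=pick(L,c,f); print(c,q[0],q[2])
r=fitbox([(f,q[1])],(.4813,-.3889),.02,(.08,.05,.04)); print(r)
import d; d.delta(r[0][0],r[0][1],.012,np.degrees(r[0][2])+90)
E
```

```text
t: 16.18
ee_pos: [0.4724, -0.3932, 0.2209]
eef_rot: [0.3, -3.107, -0.051]
wrist_force: [1.0, 0.9, 0.2]
gripper_width: 0.0853
0.76 364.7019139662687 100.84347166950919 5277
0.68 310.14113597246126 220.47553479223015 4067
0.57 408.69544565521096 263.2296730930428 3579
[308.95592115 220.23645702] 1.2090874060452572 0.68
(array([ 0.48061028, -0.38805159,  0.20363017]), np.float64(0.02643225965084829))
t 16.28 p [ 0.4729 -0.3919  0.2216] yang 101.1 tilt 2.14 w 0.0852 F [ 0.   0.2 -0.1]
toolz [-0.0218  0.0303 -0.9993] tilt about tool x,y deg 1.95 0.89
units x y z (now axes) [-0.29 -0.12  5.23] turn units -0.15
```

View pics/g.png

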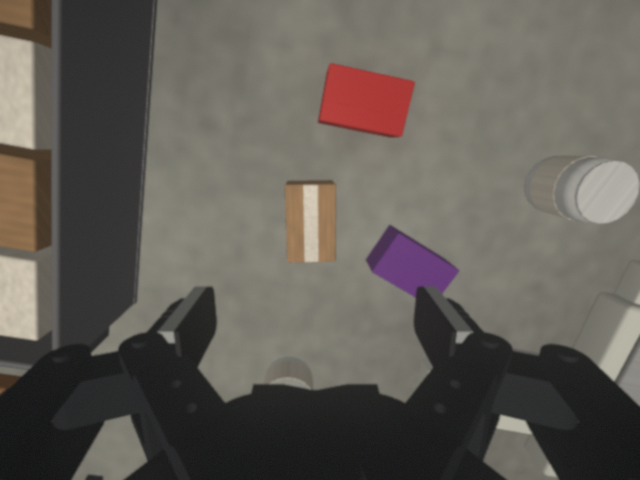

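The wrist picture shows the small brown carton at (310,220), red at (365,101) and purple at (409,263). The fit agrees with the first estimate to about 1 mm, and the fingers clear purple.

```bash
python3 -m jog '-0.2 -0.1 0.3 -0.1;-0.08 -0.02 0.6 0;0 0 0.7 0;0 0 0.7 0;0 0 0.5 0;0 0 0.4 0;0 0 0.2 0;0 0 0.1 0'; python3 d.py .481 -.3884 .012 101.6
```

```text
t: 16.95
ee_pos: [0.4903, -0.3821, 0.0758]
eef_rot: [0.336, -3.111, -0.044]
wrist_force: [-0.0, 1.3, -0.4]
gripper_width: 0.0851
t 16.95 p [ 0.4903 -0.3821  0.0758] yang 102.3 tilt 1.75 w 0.0851 F [-0.   1.3 -0.4]
toolz [-0.0147  0.0268 -0.9995] tilt about tool x,y deg 1.68 0.5
units x y z (now axes) [ 0.25 -0.15  1.59] turn units 0.18
```

```bash
python3 -m jog '0.2 -0.12 0.2 0.18;0.05 -0.03 0.4 0;0 0 0.3 0;0 0 0.2 0;0 0 0.1 0;0 0 0.05 0'; python3 d.py .481 -.3884 .012 101.6
```

```text
t: 17.45
ee_pos: [0.4828, -0.39, 0.0255]
eef_rot: [0.317, -3.117, -0.037]
wrist_force: [0.5, -1.1, 0.1]
gripper_width: 0.0856
t 17.45 p [ 0.4828 -0.39    0.0255] yang 101.6 tilt 1.43 w 0.0856 F [ 0.5 -1.1  0.1]
toolz [-0.0103  0.0228 -0.9997] tilt about tool x,y deg 1.4 0.31
units x y z (now axes) [0.03 0.04 0.34] turn units 0.0
```

```bash
python3 -m jog '0.03 0.04 0.2 0;0 0.01 0.1 0;0 0 0.03 0'; python3 d.py .481 -.3884 .012 101.6;  python3 -m jog '0 0 0 0;0 0 0 0;0 0 0 0;0 0 0 0;0 0 0 0;0 0 0 0;0 0 0 0' 1 45;python3 d.py .481 -.3884 .012 101.6
```

```text
t: 17.7
ee_pos: [0.4816, -0.3888, 0.0127]
eef_rot: [0.316, -3.119, -0.034]
wrist_force: [0.4, -0.2, 0.9]
gripper_width: 0.0856
t 17.70 p [ 0.4816 -0.3888  0.0127] yang 101.6 tilt 1.30 w 0.0856 F [ 0.4 -0.2  0.9]
toolz [-0.0082  0.0211 -0.9997] tilt about tool x,y deg 1.28 0.22
units x y z (now axes) [0.01 0.01 0.02] turn units -0.0
t: 18.28
ee_pos: [0.4822, -0.3891, 0.0138]
eef_rot: [0.317, -3.12, -0.032]
wrist_force: [0.6, -0.7, -0.0]
gripper_width: 0.0489
t 18.28 p [ 0.4822 -0.3891  0.0138] yang 101.6 tilt 1.21 w 0.0489 F [ 0.6 -0.7 -0. ]
toolz [-0.0069  0.02   -0.9998] tilt about tool x,y deg 1.2 0.16
units x y z (now axes) [0.03 0.02 0.05] turn units 0.0
```

```bash
python3 -m jog '0 0 -0.3 0;0 0 -0.6 0;0 0 -0.9 0;0 0 -0.9 0;0 0 -0.9 0;0 0 -0.9 0;0 0 -0.9 0;0 0 -0.9 0;0 0 -0.6 0;0 0 -0.3 0;0 0 -0.1 0';python3 d.py .6282 .0762 .25 77.3
```

```text
t: 19.2
ee_pos: [0.4819, -0.393, 0.3158]
eef_rot: [0.317, -3.114, -0.042]
wrist_force: [-0.4, -0.1, -2.3]
gripper_width: 0.0493
t 19.20 p [ 0.4819 -0.393   0.3158] yang 101.6 tilt 1.68 w 0.0493 F [-0.4 -0.1 -2.3]
toolz [-0.014   0.0258 -0.9996] tilt about tool x,y deg 1.61 0.49
units x y z (now axes) [-5.96 10.7   1.89] turn units 6.08
```

```bash
python3 -m jog '-0.15 0.3 0 0.5;-0.35 0.6 0 0.8;-0.4 0.75 0 0.8;-0.4 0.8 0 0.8;-0.35 0.85 0 0.8;-0.3 0.85 0 0.8;-0.2 0.85 0.1 0.8;-0.15 0.85 0.1 0.5;-0.1 0.85 0.1 0.2;-0.05 0.85 0 0;0 0.7 0 0;0 0.5 0 0';python3 d.py .6282 .0762 .25 77.3
```

```text
t: 20.2
ee_pos: [0.6097, -0.0356, 0.2989]
eef_rot: [-0.385, -3.089, -0.037]
wrist_force: [0.2, -0.8, -1.3]
gripper_width: 0.0495
t 20.20 p [ 0.6097 -0.0356  0.2989] yang 75.8 tilt 2.12 w 0.0495 F [ 0.2 -0.8 -1.3]
toolz [-0.0255  0.0269 -0.9993] tilt about tool x,y deg 1.14 1.79
units x y z (now axes) [0.2  2.8  1.29] turn units -0.38
```

```bash
python3 -m jog '0.05 0.6 0.1 -0.2;0.05 0.7 0.1 -0.15;0.02 0.6 0.1 0;0 0.45 0.1 0;0 0.25 0.1 0;0 0.1 0.05 0;0 0 0 0';python3 d.py .6282 .0762 .25 77.3
python3 - <<'E'
from h import *
f=arm.grab_frame("wrist"); s=arm.observe(); p=np.array(s["ee_pos"])
R=Ro.from_rotvec(s["eef_rot"]).as_matrix(); R0=Ro.from_rotvec([0.317,-3.12,-0.032]).as_matrix()
# box pose relative to tool at grasp: bottom at tcp z-.0138, flat, yaw .2018
c0=np.array([.4813,-.3886,.02]); rel=R0.T@(c0-np.array([.4819,-.3890,.0138])); Rb=R0.T@Ro.from_euler('z',.2018).as_matrix()
S=np.array((.08,.05,.04))
C=np.array([[a,b,d] for a in(-1,1) for b in(-1,1) for d in(-1,1)])*S/2
B=(R@Rb@C.T).T+p+R@rel
im=f["color"].copy()
for P,c in((B,(0,0,255)),(box(.6282,.0762,.1425,2.92,(.09,.058,.045)),(0,255,0))):
  for u in proj(f,P):
    if abs(u).max()<1000: cv2.circle(im,tuple(int(round(v)) for v in u),1,c,-1)
print("pred held centre",(p+R@rel).round(4), "yaw",np.degrees(np.arctan2((R@Rb)[1,0],(R@Rb)[0,0])))
cv2.imwrite("pics/i.png",im); cv2.imwrite("pics/iz.png",cv2.resize(im[150:300,220:410],None,fx=4,fy=4,interpolation=cv2.INTER_CUBIC))
f=arm.grab_frame("side"); cv2.imwrite("pics/is.png",f["color"])
E
```

```text
t: 20.78
ee_pos: [0.6281, 0.0818, 0.2699]
eef_rot: [-0.335, -3.084, -0.035]
wrist_force: [-0.0, -0.2, -1.5]
gripper_width: 0.0491
t 20.78 p [0.6281 0.0818 0.2699] yang 77.6 tilt 2.58 w 0.0491 F [-0.  -0.2 -1.5]
toolz [-0.0363  0.0265 -0.999 ] tilt about tool x,y deg 1.04 2.36
units x y z (now axes) [-0.05 -0.14  0.49] turn units 0.07
pred held centre [0.6279 0.0818 0.2763] yaw -12.43293871796595
```

View pics/iz.png

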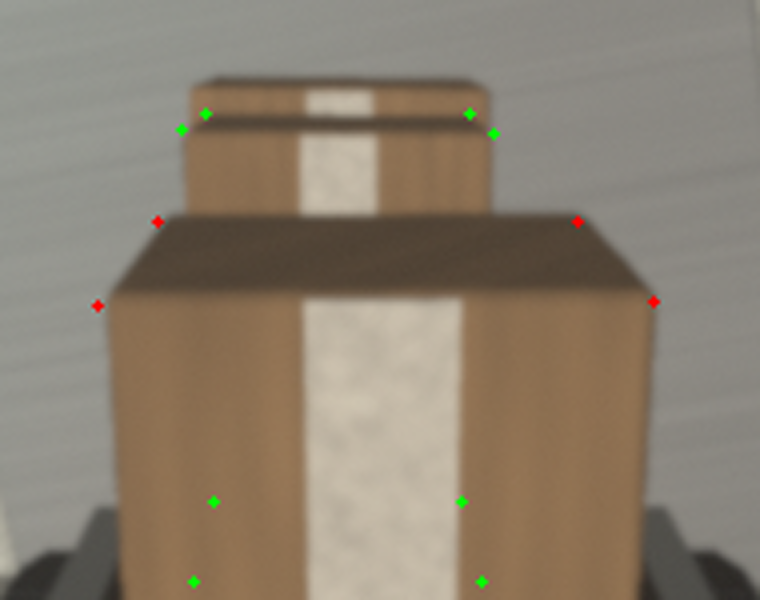

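View pics/is.png

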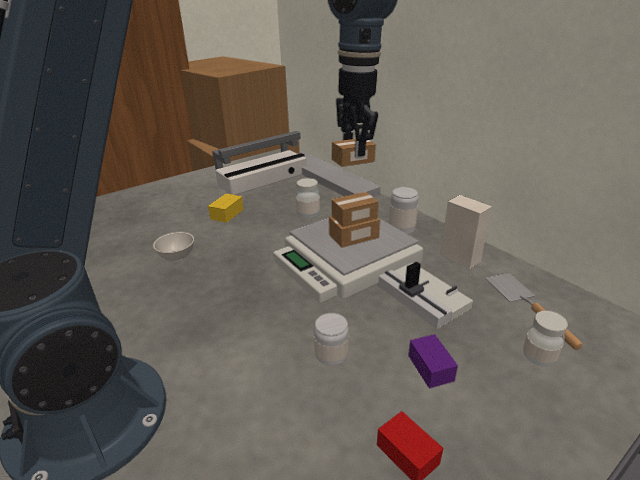

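```bash
python3 -m jog '-0.03 -0.14 -0.3 0.05;0 0 -0.6 0;0 0 -0.3 0;0 0 -0.1 0';python3 d.py .6282 .0762 .2 77.3; python3 -m jog '0 0 0.4 0;0 0 0.8 0;0 0 0.8 0;0 0 0 0';python3 d.py .6282 .0762 .2 77.3
```

```text
t: 21.22
ee_pos: [0.6287, 0.068, 0.3235]
eef_rot: [-0.35, -3.08, -0.032]
wrist_force: [-0.5, -0.4, -0.8]
gripper_width: 0.0491
t 21.22 p [0.6287 0.068  0.3235] yang 77.0 tilt 2.64 w 0.0491 F [-0.5 -0.4 -0.8]
toolz [-0.0385  0.0251 -0.9989] tilt about tool x,y deg 0.91 2.48
units x y z (now axes) [-0.08  0.15  3.09] turn units -0.07
t: 21.55
ee_pos: [0.6273, 0.0651, 0.2449]
eef_rot: [-0.36, -3.088, -0.034]
wrist_force: [0.5, 0.6, -1.4]
gripper_width: 0.0492
t 21.55 p [0.6273 0.0651 0.2449] yang 76.7 tilt 2.22 w 0.0492 F [ 0.5  0.6 -1.4]
toolz [-0.0294  0.0253 -0.9992] tilt about tool x,y deg 1.02 1.97
units x y z (now axes) [0.   0.26 1.13] turn units -0.15
```

```bash
python3 -m jog '0 0.15 -0.5 -0.1;0 0.1 -0.6 0;0 0 -0.6 0;0 0 -0.6 0;0 0 0 0';python3 d.py .6282 .0762 .2 77.3; python3 -m jog '0 0 0.9 0;0 0 0.9 0;0 0 0.9 0;0 0 0 0;0 0 0 0';python3 d.py .6282 .0762 .2 77.3
```

```text
t: 21.97
ee_pos: [0.6295, 0.0682, 0.3429]
eef_rot: [-0.356, -3.084, -0.031]
wrist_force: [0.5, 0.6, -1.7]
gripper_width: 0.0491
t 21.97 p [0.6295 0.0682 0.3429] yang 76.8 tilt 2.41 w 0.0491 F [ 0.5  0.6 -1.7]
toolz [-0.0345  0.0241 -0.9991] tilt about tool x,y deg 0.9 2.24
units x y z (now axes) [-0.06  0.13  3.58] turn units -0.12
t: 22.38
ee_pos: [0.6286, 0.0677, 0.2408]
eef_rot: [-0.363, -3.096, -0.035]
wrist_force: [-0.4, -0.5, -0.7]
gripper_width: 0.0489
t 22.38 p [0.6286 0.0677 0.2408] yang 76.6 tilt 1.87 w 0.0489 F [-0.4 -0.5 -0.7]
toolz [-0.0212  0.0249 -0.9995] tilt about tool x,y deg 1.11 1.51
units x y z (now axes) [0.03 0.18 1.03] turn units -0.17
```

```bash
python3 -m jog '0 0.15 -0.3 -0.1;0 0.1 -0.4 -0.05;0 0 -0.5 0;0 0 -0.5 0;0 0 -0.5 0;0 0 0 0';python3 d.py .6282 .0762 .2 77.3; python3 -m jog '0 0 0.9 0;0 0 1 0;0 0 1 0;0 0 0 0;0 0 0 0';python3 d.py .6282 .0762 .2 77.3
```

```text
t: 22.88
ee_pos: [0.6346, 0.0735, 0.3474]
eef_rot: [-0.351, -3.109, -0.039]
wrist_force: [0.7, -0.1, -0.5]
gripper_width: 0.0494
t 22.88 p [0.6346 0.0735 0.3474] yang 77.1 tilt 1.57 w 0.0494 F [ 0.7 -0.1 -0.5]
toolz [-0.0093  0.0258 -0.9996] tilt about tool x,y deg 1.32 0.85
units x y z (now axes) [ 0.12 -0.06  3.69] turn units -0.05
t: 23.3
ee_pos: [0.6396, 0.0758, 0.2431]
eef_rot: [0.353, 3.112, 0.046]
wrist_force: [0.3, -0.2, 1.0]
gripper_width: 0.0493
t 23.30 p [0.6396 0.0758 0.2431] yang 77.1 tilt 1.75 w 0.0493 F [ 0.3 -0.2  1. ]
toolz [ 0.0123  0.0279 -0.9995] tilt about tool x,y deg 1.71 -0.33
units x y z (now axes) [ 0.29 -0.09  1.07] turn units -0.06
```

```bash
python3 -m jog '0.15 -0.05 0 0;0.1 -0.03 0.1 -0.05;0.04 0 0.2 0;0 0 0.2 0;0 0 0.15 0;0 0 0.05 0;0 0 0 0';python3 d.py .6282 .0762 .2 77.3
cat > ov.py <<'E'
from h import *
f=arm.grab_frame("wrist"); s=arm.observe(); p=np.array(s["ee_pos"])
R=Ro.from_rotvec(s["eef_rot"]).as_matrix(); R0=Ro.from_rotvec([0.317,-3.12,-0.032]).as_matrix()
c0=np.array([.4813,-.3886,.02]); rel=R0.T@(c0-np.array([.4819,-.3890,.0138])); Rb=R0.T@Ro.from_euler('z',.2018).as_matrix()
S=np.array((.08,.05,.04))
C=np.array([[a,b,d] for a in(-1,1) for b in(-1,1) for d in(-1,1)])*S/2
B=(R@Rb@C.T).T+p+R@rel
im=f["color"].copy()
for P,c in((B,(0,0,255)),(box(.6282,.0762,.1425,2.92,(.09,.058,.045)),(0,255,0))):
  for u in proj(f,P):
    if abs(u).max()<1000: cv2.circle(im,tuple(int(round(v)) for v in u),1,c,-1)
print("pred held centre",(p+R@rel).round(4), "yaw",np.degrees(np.arctan2((R@Rb)[1,0],(R@Rb)[0,0])))
import sys
cv2.imwrite(f"pics/{sys.argv[1]}.png",cv2.resize(im[150:300,220:410],None,fx=4,fy=4,interpolation=cv2.INTER_CUBIC))
E
python3 ov.py j1
```

```text
t: 23.88
ee_pos: [0.6329, 0.0762, 0.2251]
eef_rot: [0.346, 3.096, 0.051]
wrist_force: [0.3, 0.4, -0.8]
gripper_width: 0.049
t 23.88 p [0.6329 0.0762 0.2251] yang 77.3 tilt 2.37 w 0.0490 F [ 0.3  0.4 -0.8]
toolz [ 0.029   0.0296 -0.9991] tilt about tool x,y deg 2.02 -1.25
units x y z (now axes) [ 0.13 -0.05  0.62] turn units -0.0
pred held centre [0.6324 0.0768 0.2314] yaw -12.80893698400449
```

View pics/j1.png

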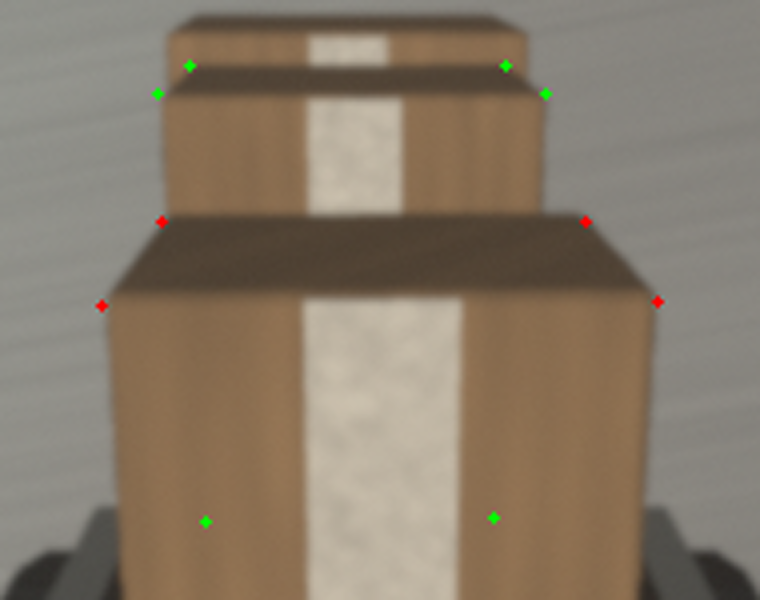

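```bash
python3 -m jog '0.1 -0.03 -0.5 0;0.05 0 -0.9 0;0 0 -0.9 0;0 0 -0.6 0;0 0 -0.4 0;0 0 -0.2 0;0 0 -0.1 0';python3 d.py .628 .0752 .2 77.3; python3 -m jog '0 0 0.3 0;0 0 0.5 0;0 0 0.5 0;0 0 0.4 0;0 0 0.3 0;0 0 0.2 0;0 0 0.1 0';python3 d.py .628 .0752 .2 77.3
```

```text
t: 24.52
ee_pos: [0.6211, 0.072, 0.3735]
eef_rot: [0.346, 3.101, 0.049]
wrist_force: [0.5, -0.4, -1.5]
gripper_width: 0.0494
t 24.52 p [0.6211 0.072  0.3735] yang 77.3 tilt 2.17 w 0.0494 F [ 0.5 -0.4 -1.5]
toolz [ 0.0242  0.029  -0.9993] tilt about tool x,y deg 1.93 -0.99
units x y z (now axes) [-0.08 -0.03  4.34] turn units -0.0
t: 25.1
ee_pos: [0.6249, 0.0748, 0.2792]
eef_rot: [0.345, 3.097, 0.051]
wrist_force: [0.0, -0.2, -1.2]
gripper_width: 0.0493
t 25.10 p [0.6249 0.0748 0.2792] yang 77.3 tilt 2.37 w 0.0493 F [ 0.  -0.2 -1.2]
toolz [ 0.0289  0.0295 -0.9991] tilt about tool x,y deg 2.01 -1.24
units x y z (now axes) [-0.03 -0.04  1.98] turn units -0.0
```

```bash
python3 -m jog '-0.03 -0.04 0.4 0;0 0 0.5 0;0 0 0.4 0;0 0 0.3 0;0 0 0.2 0;0 0 0.1 0';python3 d.py .628 .0752 .18 77.3
```

```text
t: 25.6
ee_pos: [0.629, 0.0754, 0.2011]
eef_rot: [0.345, 3.094, 0.051]
wrist_force: [-0.8, 0.8, -1.2]
gripper_width: 0.0493
t 25.60 p [0.629  0.0754 0.2011] yang 77.3 tilt 2.47 w 0.0493 F [-0.8  0.8 -1.2]
toolz [ 0.0312  0.0297 -0.9991] tilt about tool x,y deg 2.06 -1.37
units x y z (now axes) [ 0.04 -0.03  0.53] turn units -0.0
```

```bash
python3 -m jog '0.04 -0.02 0.15 0;0.02 0 0.12 0;0 0 0.08 0;0 0 0.05 0';python3 d.py .628 .0752 .18 77.3; python3 ov.py k1
```

```text
t: 25.93
ee_pos: [0.6275, 0.0757, 0.1848]
eef_rot: [0.345, 3.093, 0.052]
wrist_force: [-0.2, -0.7, -0.9]
gripper_width: 0.0495
t 25.93 p [0.6275 0.0757 0.1848] yang 77.3 tilt 2.54 w 0.0495 F [-0.2 -0.7 -0.9]
toolz [ 0.0327  0.0299 -0.999 ] tilt about tool x,y deg 2.08 -1.45
units x y z (now axes) [-0.01 -0.01  0.12] turn units 0.0
pred held centre [0.6269 0.0763 0.1908] yaw -12.79406246684351
```

View pics/k1.png

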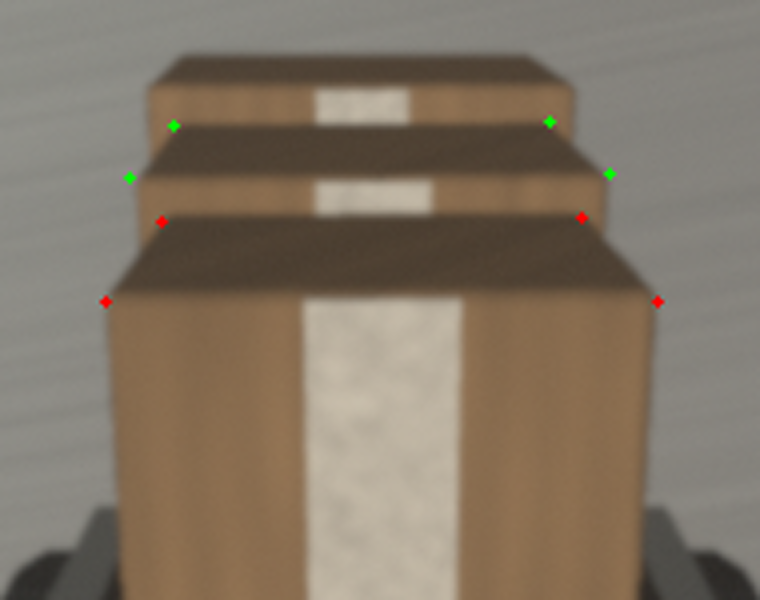

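```bash
python3 -m jog '-0.05 0 0.04 0;0 0 0.04 0';python3 d.py .629 .0757 .18 77.3;  python3 -m jog '-0.02 0 0.03 0;0 0 0.03 0';python3 d.py .629 .0757 .18 77.3
```

```text
t: 26.15
ee_pos: [0.6301, 0.0754, 0.1822]
eef_rot: [0.345, 3.092, 0.052]
wrist_force: [-0.6, -0.1, -2.3]
gripper_width: 0.0492
t 26.15 p [0.6301 0.0754 0.1822] yang 77.3 tilt 2.60 w 0.0492 F [-0.6 -0.1 -2.3]
toolz [ 0.034  0.03  -0.999] tilt about tool x,y deg 2.11 -1.52
units x y z (now axes) [ 0.03 -0.    0.05] turn units 0.0
t: 26.32
ee_pos: [0.6315, 0.0753, 0.1801]
eef_rot: [0.344, 3.091, 0.053]
wrist_force: [-0.0, 0.0, -1.9]
gripper_width: 0.0496
t 26.32 p [0.6315 0.0753 0.1801] yang 77.3 tilt 2.64 w 0.0496 F [-0.   0.  -1.9]
toolz [ 0.0349  0.0301 -0.9989] tilt about tool x,y deg 2.13 -1.57
units x y z (now axes) [ 0.06 -0.    0.  ] turn units 0.0
```

```bash
python3 -m jog '0.06 0 0 0;0.02 0 0.02 0';python3 d.py .629 .0757 .18 77.3;  python3 -m jog '0 0 0.03 0;0 0 0.03 0';python3 d.py .629 .0757 .18 77.3
```

```text
t: 26.48
ee_pos: [0.629, 0.0759, 0.1795]
eef_rot: [0.345, 3.089, 0.053]
wrist_force: [2.0, -1.2, 4.7]
gripper_width: 0.0492
t 26.48 p [0.629  0.0759 0.1795] yang 77.3 tilt 2.70 w 0.0492 F [ 2.  -1.2  4.7]
toolz [ 0.0363  0.03   -0.9989] tilt about tool x,y deg 2.14 -1.65
units x y z (now axes) [-0.   -0.   -0.01] turn units -0.0
t: 26.65
ee_pos: [0.6294, 0.0759, 0.1792]
eef_rot: [0.344, 3.086, 0.053]
wrist_force: [-2.4, -0.3, 8.7]
gripper_width: 0.0494
t 26.65 p [0.6294 0.0759 0.1792] yang 77.3 tilt 2.82 w 0.0494 F [-2.4 -0.3  8.7]
toolz [ 0.0393  0.0297 -0.9988] tilt about tool x,y deg 2.16 -1.82
units x y z (now axes) [ 0.01 -0.01 -0.02] turn units 0.0
```

```bash
python3 -m jog '0 0 0 0;0 0 0 0'; python3 -m jog '0 0 0 0;0 0 0 0;0 0 0 0;0 0 0 0;0 0 0 0' 0; python3 -m jog '0 0 -0.2 0;0 0 -0.4 0;0 0 -0.7 0;0 0 -0.7 0;0 0 -0.4 0;0 0 -0.2 0'; python3 - <<'E'
from h import *
f=arm.grab_frame("wrist")
L=arm.silhouettes("small_mid","wrist"); c=proj(f,[[.629,.076,.185]])[0]; q=pick(L,c,f)
if q:
  print(q[0],q[2],q[1].sum()); print(fitbox([(f,q[1])],(.6282,.0765),.185,(.08,.05,.04)))
im=f["color"].copy()
for P,c in((box(.6282,.0763,.185,2.92,(.08,.05,.04)),(0,0,255)),(box(.6282,.0763,.1425,2.92,(.09,.058,.045)),(0,255,0))):
  for u in proj(f,P): cv2.circle(im,tuple(int(round(v)) for v in u),1,c,-1)
cv2.imwrite("pics/l_w.png",im)
f=arm.grab_frame("side"); cv2.imwrite("pics/l_s.png",cv2.resize(f["color"][150:300,290:440],(600,600),interpolation=cv2.INTER_CUBIC))
E
```

```text
t: 26.82
ee_pos: [0.6291, 0.0759, 0.1802]
eef_rot: [0.344, 3.085, 0.053]
wrist_force: [-0.2, -0.5, -0.8]
gripper_width: 0.0493
t: 27.23
ee_pos: [0.6291, 0.0761, 0.1802]
eef_rot: [0.344, 3.085, 0.053]
wrist_force: [-0.2, -0.3, -0.4]
gripper_width: 0.0858
t: 27.73
ee_pos: [0.6229, 0.0727, 0.2872]
eef_rot: [0.345, 3.091, 0.051]
wrist_force: [0.3, -0.1, -0.1]
gripper_width: 0.0852
2.0689980343241436 0.97 7984
(array([0.62797662, 0.076924  , 2.91411278]), np.float64(0.028251816132264528))
```

View pics/l_w.png

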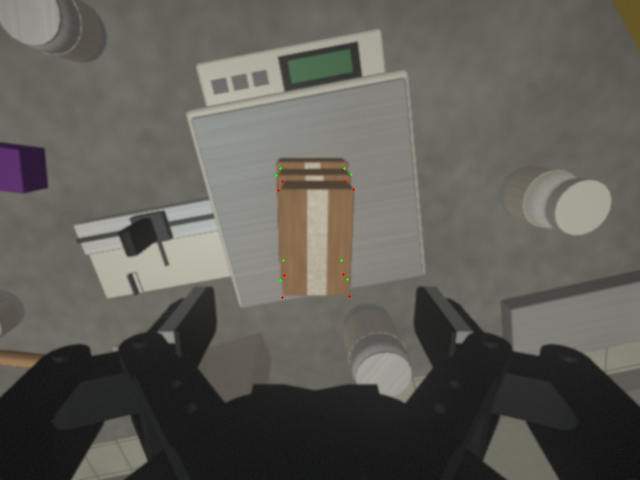

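View pics/l_s.png

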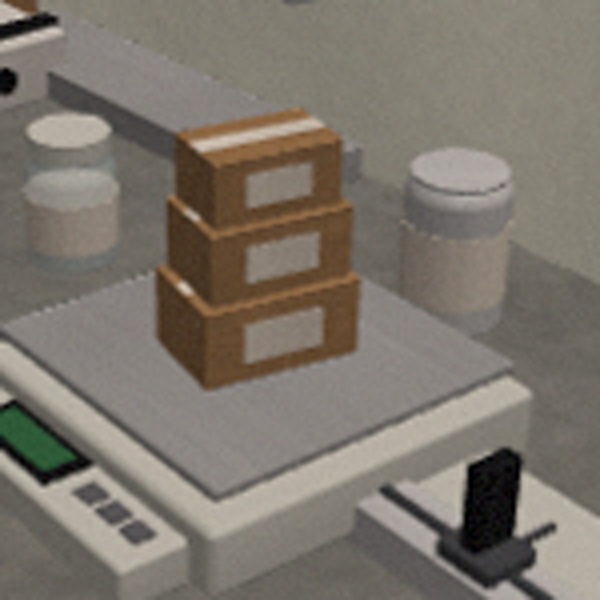

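The stack is square and flat: the small carton fits at (0.6280, 0.0769), the medium at (0.6282, 0.0762), with yaws within 0.5°. Next, the handle.

```bash
python3 d.py .623 -.118 .2 87; python3 -m jog '0 -0.3 0 -0.4;0.02 -0.6 0 -0.7;0.05 -0.8 0 -0.7;0.1 -0.8 0 -0.5;0.1 -0.8 0 -0.1;0.1 -0.6 0 0;0.05 -0.4 0 0;0 -0.2 0 0;0 0 0 0'; python3 d.py .623 -.118 .2 87; python3 - <<'E'
from h import *
f=arm.grab_frame("wrist"); cv2.imwrite("pics/m.png",f["color"])
for n in("wrist","scene","side"):
  if n!="wrist": arm.grab_frame(n)
  for t in("handle","pointer","mark","pan"):
    L=arm.landmark_of(t,n); print(n,t,[(np.round(d["at"],4).tolist(),round(d["confidence"],2)) for d in L[:2]])
E
```

```text
t 27.88 p [0.6227 0.0727 0.2848] yang 77.3 tilt 2.51 w 0.0857 F [ 0.9  0.3 -0.5]
toolz [ 0.0327  0.0293 -0.999 ] tilt about tool x,y deg 2.05 -1.46
units x y z (now axes) [-1.   -4.72  1.98] turn units -2.42
t: 28.63
ee_pos: [0.5812, -0.1094, 0.2625]
eef_rot: [0.066, 3.129, 0.051]
wrist_force: [-0.1, 0.8, -0.2]
gripper_width: 0.0854
t 28.63 p [ 0.5812 -0.1094  0.2625] yang 87.6 tilt 1.96 w 0.0854 F [-0.1  0.8 -0.2]
toolz [ 0.0117  0.0321 -0.9994] tilt about tool x,y deg 1.86 -0.6
units x y z (now axes) [-1.04 -0.22  1.57] turn units 0.15
wrist handle [([0.6202, -0.1194, 0.0725], 0.59)]
wrist pointer [([0.6755, -0.1201, 0.0287], 0.74), ([0.6292, 0.0745, 0.0962], 0.23)]
wrist mark [([0.6744, -0.1698, 0.0344], 0.72)]
wrist pan []
scene handle [([0.6223, -0.1181, 0.0704], 0.86)]
scene pointer [([0.6709, -0.1242, 0.0333], 0.88)]
scene mark [([0.6768, -0.1738, 0.0348], 0.47), ([0.398, -0.1355, 0.0002], 0.29)]
scene pan [([0.6317, 0.0819, 0.0683], 0.58)]
side handle [([0.6214, -0.1183, 0.0746], 0.72)]
side pointer [([0.6693, -0.1232, 0.0306], 0.68)]
side mark [([0.6741, -0.171, 0.0328], 0.64)]
side pan [([0.6301, 0.0804, 0.0706], 0.95)]
```

View pics/m.png

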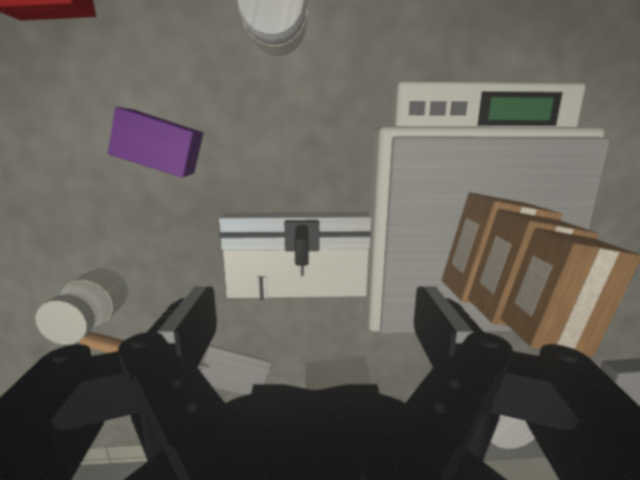

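The wrist picture shows the paddle at (302,245), the pointer tip near (302,275) and the mark blade at (261,277). The rail is level in the image, so scale yaw is about −2.5°.

```bash
python3 -m jog '-0.3 -0.1 0 0.05;-0.4 -0.1 0.1 0;-0.25 -0.05 0.3 0;-0.1 0 0.3 0;0 0 0.2 0;0 0 0.1 0'; python3 d.py .6222 -.1185 .055 87.4
```

```text
t: 29.88
ee_pos: [0.6254, -0.1188, 0.2218]
eef_rot: [0.068, 3.126, 0.05]
wrist_force: [0.3, -0.1, -0.3]
gripper_width: 0.0852
t 29.88 p [ 0.6254 -0.1188  0.2218] yang 87.5 tilt 2.01 w 0.0852 F [ 0.3 -0.1 -0.3]
toolz [ 0.0151  0.0317 -0.9994] tilt about tool x,y deg 1.85 -0.79
units x y z (now axes) [ 0.14 -0.13  4.17] turn units 0.03
```

```bash
python3 -m jog '0.1 -0.1 0.3 0;0.04 -0.03 0.6 0;0 0 0.7 0;0 0 0.6 0;0 0 0.5 0;0 0 0.3 0;0 0 0.1 0'; python3 d.py .6222 -.1185 .055 87.4
```

```text
t: 30.47
ee_pos: [0.6151, -0.118, 0.0896]
eef_rot: [0.068, 3.13, 0.051]
wrist_force: [-0.4, 0.0, -0.9]
gripper_width: 0.0852
t 30.47 p [ 0.6151 -0.118   0.0896] yang 87.5 tilt 1.97 w 0.0852 F [-0.4  0.  -0.9]
toolz [ 0.0111  0.0326 -0.9994] tilt about tool x,y deg 1.89 -0.55
units x y z (now axes) [-0.17 -0.03  0.87] turn units 0.03
```

```bash
python3 -m jog '-0.15 -0.02 0.1 0;-0.04 0 0.3 0;0 0 0.25 0;0 0 0.15 0;0 0 0.05 0'; python3 d.py .6222 -.1185 .055 87.4; python3 - <<'E'
from h import *
f=arm.grab_frame("wrist"); cv2.imwrite("pics/n.png",f["color"])
f=arm.grab_frame("side"); cv2.imwrite("pics/ns.png",cv2.resize(f["color"][190:340,350:500],(600,600),interpolation=cv2.INTER_CUBIC))
E
```

```text
t: 30.88
ee_pos: [0.6234, -0.1177, 0.0535]
eef_rot: [0.067, 3.129, 0.051]
wrist_force: [-0.5, 0.7, -0.0]
gripper_width: 0.0854
t 30.88 p [ 0.6234 -0.1177  0.0535] yang 87.5 tilt 1.98 w 0.0854 F [-0.5  0.7 -0. ]
toolz [ 0.0119  0.0325 -0.9994] tilt about tool x,y deg 1.89 -0.6
units x y z (now axes) [ 0.03 -0.02 -0.04] turn units 0.04
```

View pics/n.png

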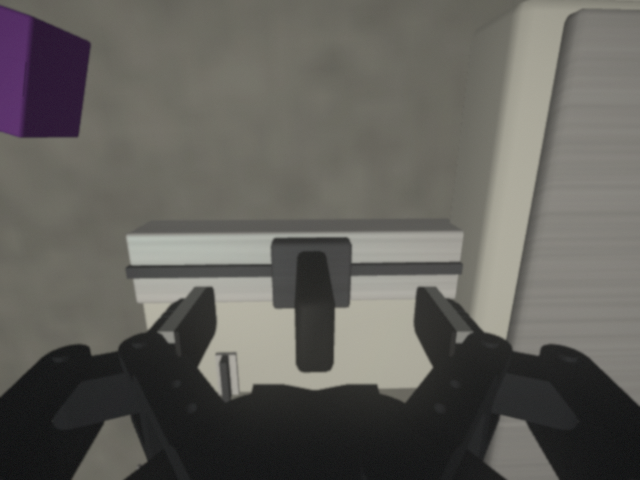

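View pics/ns.png

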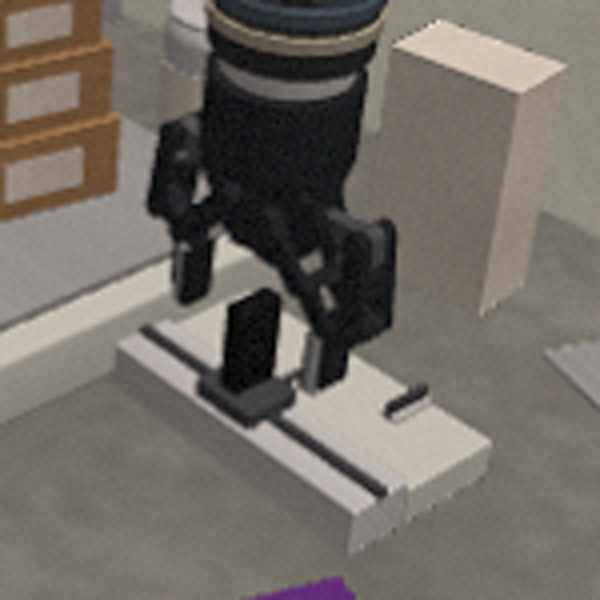

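Paddle is centred between the open fingers at (314,310). Gripping it.

```bash
python3 -m jog '0 -0.01 0 0;0 0 0 0;0 0 0 0;0 0 0 0;0 0 0 0;0 0 0 0;0 0 0 0;0 0 0 0;0 0 0 0;0 0 0 0' 1 50; python3 d.py .6222 -.1185 .055 87.4
```

```text
t: 31.82
ee_pos: [0.6247, -0.1186, 0.0566]
eef_rot: [0.066, 3.126, 0.047]
wrist_force: [0.1, 2.0, 0.4]
gripper_width: 0.0137
t 31.82 p [ 0.6247 -0.1186  0.0566] yang 87.6 tilt 1.90 w 0.0137 F [0.1 2.  0.4]
toolz [ 0.0154  0.0295 -0.9994] tilt about tool x,y deg 1.72 -0.81
units x y z (now axes) [ 0.06 -0.    0.04] turn units 0.05
```

```bash
python3 -m jog '0 -0.15 0 0;0 -0.25 0 0;0 -0.25 0 0;0 -0.2 0 0;0 -0.1 0 0'; python3 d.py .6222 -.1585 .055 87.4
```

```text
t: 32.23
ee_pos: [0.6231, -0.1535, 0.0566]
eef_rot: [0.059, 3.126, 0.054]
wrist_force: [1.6, 7.6, 0.0]
gripper_width: 0.0138
t 32.23 p [ 0.6231 -0.1535  0.0566] yang 87.8 tilt 2.17 w 0.0138 F [1.6 7.6 0. ]
toolz [ 0.0156  0.0344 -0.9993] tilt about tool x,y deg 2.0 -0.82
units x y z (now axes) [ 0.02 -0.13  0.04] turn units 0.11
```

```bash
python3 -m jog '0 -0.15 0 0;0 -0.1 0 0;0 -0.05 0 0'; python3 d.py .6200 -.1680 .055 87.4; python3 - <<'E'
from h import *
for n,(x0,y0,w) in {"scene":(205,260,70),"side":(400,250,80),"wrist":(180,180,260)}.items():
    f=arm.grab_frame(n); k=600//w if w<200 else 2
    cv2.imwrite(f"pics/q_{n}.png",cv2.resize(f["color"][y0:y0+w*3//4,x0:x0+w],None,fx=k,fy=k,interpolation=cv2.INTER_CUBIC))
    for t in("pointer","mark","handle"):
        L=arm.landmark_of(t,n); print(n,t,[(np.round(d["at"],4).tolist(),round(d["confidence"],2)) for d in L[:1]])
E
```

```text
t: 32.48
ee_pos: [0.6227, -0.1634, 0.0567]
eef_rot: [0.057, 3.125, 0.062]
wrist_force: [0.8, 8.7, 0.1]
gripper_width: 0.0135
t 32.48 p [ 0.6227 -0.1634  0.0567] yang 87.9 tilt 2.43 w 0.0135 F [0.8 8.7 0.1]
toolz [ 0.0159  0.0394 -0.9991] tilt about tool x,y deg 2.29 -0.83
units x y z (now axes) [ 0.06 -0.12  0.04] turn units 0.13
scene pointer [([0.668, -0.168, 0.03], 0.72)]
scene mark [([0.6893, -0.3774, -0.0025], 0.67)]
scene handle [([0.6181, -0.1621, 0.0709], 0.64)]
side pointer [([0.6692, -0.1666, 0.0306], 0.74)]
side mark [([0.6727, -0.1725, 0.0298], 0.54)]
side handle [([0.6175, -0.1663, 0.069], 0.69)]
wrist pointer []
wrist mark [([0.6712, -0.1716, 0.034], 0.6)]
wrist handle [([0.6151, -0.1642, 0.0705], 0.8)]
```

View pics/q_scene.png

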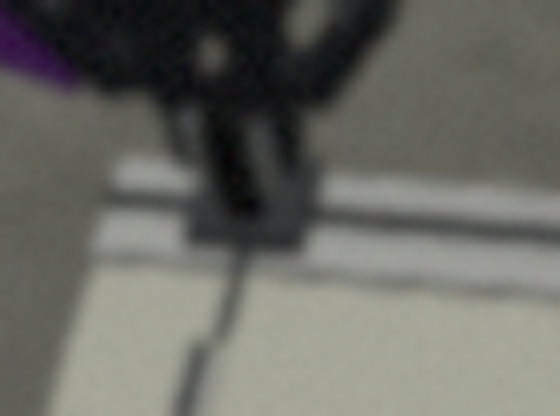

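View pics/q_side.png

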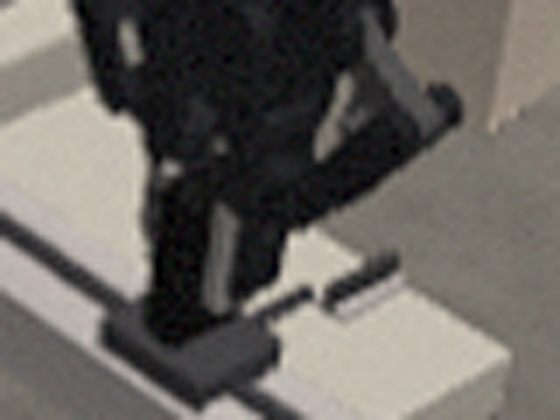

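View pics/q_wrist.png

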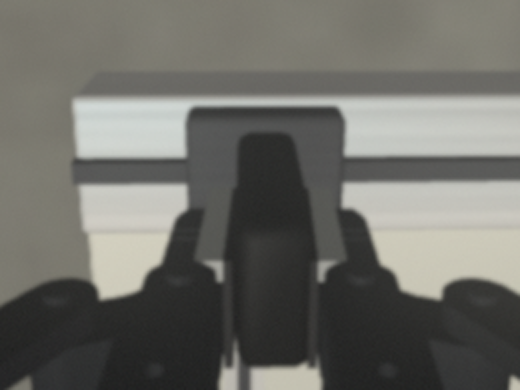

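Both pictures show the pointer close to the mark but short of it: in the scene crop the pointer line passes about 2 px right of the blade. I'll quantify that with rays.

```bash
python3 - <<'E'
from h import *
a=np.radians(-2.6); ex=np.array([np.cos(a),np.sin(a)]); ny=np.array([np.sin(a),-np.cos(a)])
def sc(P): return round(P[:2]@ex,4),round(P[:2]@ny,4)
for n,x0,y0,k,pts in(("scene",205,260,8,dict(ptrA=(241,262),ptrB=(224,330),mkA=(199,345),mkB=(185,395))),("side",400,250,7,dict(ptrA=(270,312),ptrB=(305,294),mkA=(330,300),mkB=(392,264)))):
    f=arm.grab_frame(n)
    for l,(u,v) in pts.items():
        px=((u+.5)/k-.5+x0,(v+.5)/k-.5+y0)
        for z in(.03,.035): print(n,l,z,sc(ray(f,px,z)))
E
```

```text
scene ptrA 0.03 (np.float64(0.6458), np.float64(0.1363))
scene ptrA 0.035 (np.float64(0.6496), np.float64(0.1348))
scene ptrB 0.03 (np.float64(0.6735), np.float64(0.1356))
scene ptrB 0.035 (np.float64(0.6771), np.float64(0.1341))
scene mkA 0.03 (np.float64(0.6802), np.float64(0.1422))
scene mkA 0.035 (np.float64(0.6838), np.float64(0.1407))
scene mkB 0.03 (np.float64(0.6999), np.float64(0.142))
scene mkB 0.035 (np.float64(0.7034), np.float64(0.1406))
side ptrA 0.03 (np.float64(0.6611), np.float64(0.1332))
side ptrA 0.035 (np.float64(0.6558), np.float64(0.1372))
side ptrB 0.03 (np.float64(0.6759), np.float64(0.1334))
side ptrB 0.035 (np.float64(0.6705), np.float64(0.1375))
side mkA 0.03 (np.float64(0.6797), np.float64(0.1399))
side mkA 0.035 (np.float64(0.6743), np.float64(0.1438))
side mkB 0.03 (np.float64(0.7082), np.float64(0.1391))
side mkB 0.035 (np.float64(0.7026), np.float64(0.1431))
```

Scene and side agree: about 6.3 mm still to pull.

```bash
python3 d.py .6226 -.1634 .0567 87.4; python3 -m jog '0 -0.12 0 0;0 -0.06 0 0;0 -0.03 0 0'; python3 d.py .6226 -.1634 .0567 87.4; python3 - <<'E'
from h import *
for n,(x0,y0,w) in {"scene":(205,260,70),"side":(400,250,80)}.items():
    f=arm.grab_frame(n); k=600//w
    cv2.imwrite(f"pics/r_{n}.png",cv2.resize(f["color"][y0:y0+w*3//4,x0:x0+w],None,fx=k,fy=k,interpolation=cv2.INTER_CUBIC))
E
python3 d.py .6226 -.1634 .0567 87.4
```

```text
t 33.18 p [ 0.6227 -0.163   0.0567] yang 87.9 tilt 2.42 w 0.0136 F [0.8 8.6 0.2]
toolz [ 0.0157  0.0392 -0.9991] tilt about tool x,y deg 2.28 -0.82
units x y z (now axes) [ 0.   -0.01 -0.  ] turn units 0.14
t: 33.43
ee_pos: [0.6225, -0.1677, 0.0567]
eef_rot: [0.052, 3.126, 0.069]
wrist_force: [1.8, 10.2, 0.2]
gripper_width: 0.0134
t 33.43 p [ 0.6225 -0.1677  0.0567] yang 88.1 tilt 2.68 w 0.0134 F [ 1.8 10.2  0.2]
toolz [ 0.0155  0.0441 -0.9989] tilt about tool x,y deg 2.56 -0.81
units x y z (now axes) [0.   0.11 0.  ] turn units 0.18
t 33.53 p [ 0.6225 -0.1677  0.0567] yang 88.1 tilt 2.67 w 0.0136 F [0.5 9.2 1.2]
toolz [ 0.0155  0.044  -0.9989] tilt about tool x,y deg 2.55 -0.8
units x y z (now axes) [0.   0.11 0.  ] turn units 0.18
```

View pics/r_scene.png

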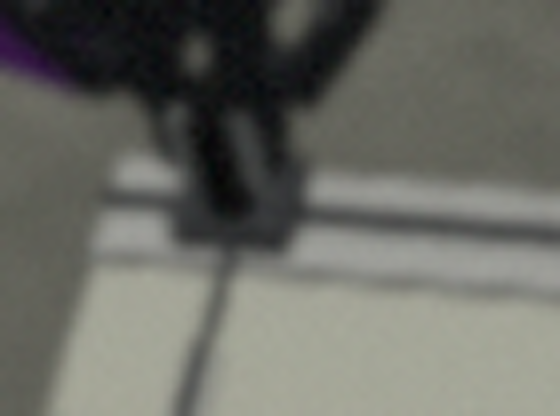

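View pics/r_side.png

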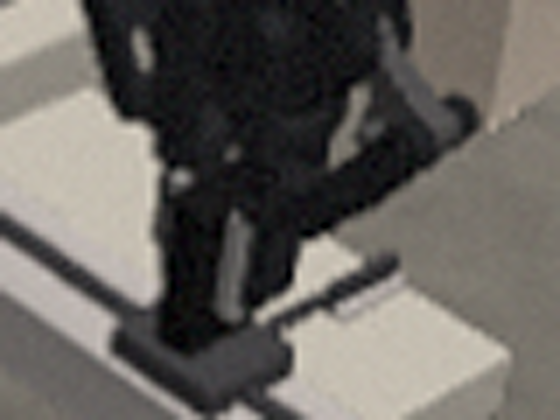

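Pointer and blade now look collinear in both views. I'll make a sub-pixel check, averaging frames and taking the dark-ridge centroid along the scale's x line.

```bash
cat > pm.py <<'E'
from h import *
a=np.radians(-2.6); ex=np.array([np.cos(a),np.sin(a),0]); ny=np.array([np.sin(a),-np.cos(a),0])
for n in("scene","side"):
    F=[arm.grab_frame(n) for _ in range(4)]; f=F[0]
    g=np.mean([x["color"].astype(float).mean(2) for x in F],0).astype(np.float32)
    s0=.141
    vs=np.arange(-.010,.0101,.0005)
    for u in np.arange(.646,.712,.004):
        P=np.array([ex*u+ny*(s0+v)+[0,0,.03] for v in vs]); q=proj(f,P).astype(np.float32)
        I=cv2.remap(g,q[:,0].reshape(1,-1),q[:,1].reshape(1,-1),cv2.INTER_CUBIC)[0]
        b=np.percentile(I,75); w=np.clip(b-I-.35*(b-I.min()),0,None)
        print(n,"u %.3f s %.4f depth %.0f"%(u,s0+(w*vs).sum()/w.sum(),b-I.min()))
print(arm.observe()["ee_pos"],arm.observe()["t"])
E
python3 pm.py
```

```text
scene u 0.646 s 0.1405 depth 36
scene u 0.650 s 0.1410 depth 39
scene u 0.654 s 0.1409 depth 48
scene u 0.658 s 0.1406 depth 54
scene u 0.662 s 0.1406 depth 57
scene u 0.666 s 0.1404 depth 58
scene u 0.670 s 0.1403 depth 57
scene u 0.674 s 0.1404 depth 54
scene u 0.678 s 0.1410 depth 54
scene u 0.682 s 0.1413 depth 62
scene u 0.686 s 0.1412 depth 61
scene u 0.690 s 0.1411 depth 59
scene u 0.694 s 0.1412 depth 57
scene u 0.698 s 0.1411 depth 60
scene u 0.702 s 0.1411 depth 63
scene u 0.706 s 0.1409 depth 61
scene u 0.710 s 0.1405 depth 43
side u 0.646 s 0.1331 depth 44
side u 0.650 s 0.1378 depth 40
side u 0.654 s 0.1372 depth 73
side u 0.658 s 0.1380 depth 134
side u 0.662 s 0.1383 depth 139
side u 0.666 s 0.1378 depth 146
side u 0.670 s 0.1381 depth 158
side u 0.674 s 0.1383 depth 110
side u 0.678 s 0.1396 depth 132
side u 0.682 s 0.1390 depth 147
side u 0.686 s 0.1385 depth 125
side u 0.690 s 0.1388 depth 139
side u 0.694 s 0.1387 depth 131
side u 0.698 s 0.1390 depth 122
side u 0.702 s 0.1386 depth 130
side u 0.706 s 0.1386 depth 78
side u 0.710 s 0.1374 depth 72
[ 0.62252089 -0.16767802  0.05668896] 33.9333
```

Only 0.6–0.7 mm to go. One small nudge, allowing for the spring sag.

```bash
python3 -m jog '0 -0.05 0 0'; python3 pm.py | awk '{if($3>0.665&&$3<0.695||NF<5)print}'
```

```text
t: 34.02
ee_pos: [0.6225, -0.1684, 0.0567]
eef_rot: [0.051, 3.126, 0.071]
wrist_force: [1.0, 9.7, 2.3]
gripper_width: 0.0135
scene u 0.666 s 0.1412 depth 56
scene u 0.670 s 0.1411 depth 56
scene u 0.674 s 0.1412 depth 56
scene u 0.678 s 0.1414 depth 60
scene u 0.682 s 0.1414 depth 63
scene u 0.686 s 0.1412 depth 60
scene u 0.690 s 0.1412 depth 58
scene u 0.694 s 0.1412 depth 59
side u 0.666 s 0.1392 depth 155
side u 0.670 s 0.1393 depth 147
side u 0.674 s 0.1393 depth 125
side u 0.678 s 0.1401 depth 129
side u 0.682 s 0.1390 depth 149
side u 0.686 s 0.1385 depth 124
side u 0.690 s 0.1388 depth 139
side u 0.694 s 0.1387 depth 133
```

```bash
python3 - <<'E'
from h import *
f=arm.grab_frame("scene"); cv2.imwrite("pics/z_scene.png",f["color"])
f=arm.grab_frame("side"); cv2.imwrite("pics/z_side.png",f["color"])
s=arm.observe(); print(s["t"],s["ee_pos"],s["gripper_width"],s["wrist_force"],np.abs(s["dq"]).max())
E
```

```text
34.5167 [ 0.62246988 -0.16860019  0.05668243] 0.013765663616360089 [0.22988197 8.42332734 0.60435459] 0.0016812893587976254
```

View pics/z_scene.png

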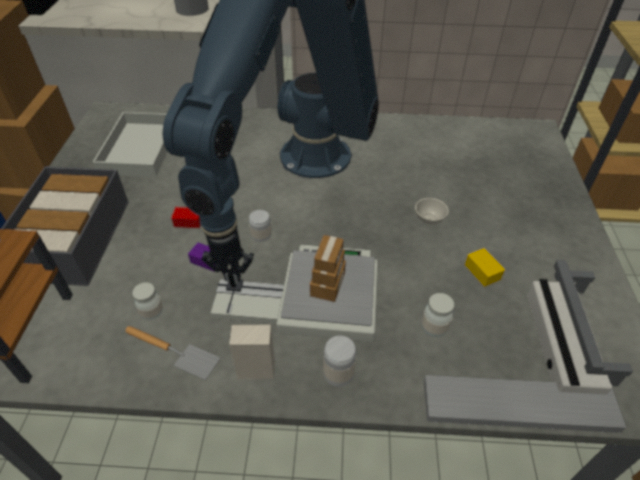

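View pics/z_side.png

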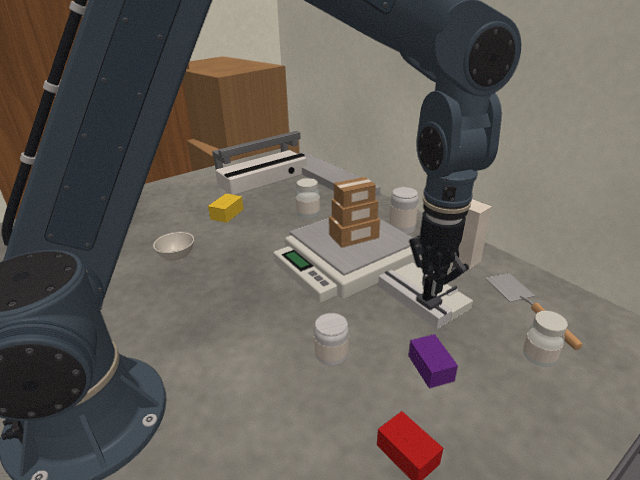

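The stack stands at (355,212) in the side view, the bystanders are where they were, and the handle is held still at the mark. Handing in.

```bash
python3 -c "
from workcell import arm
print(arm.close_job()); print(arm.observe()['ee_pos'])"
```

```text
the job is handed in; nothing more can be done
None
the job is handed in; nothing more can be done
```

The job is done and handed in at about 34.5 s. The medium carton is on the large one, the small one is on the medium, and both were set down and let go. The gripper is still holding the pan-release handle out at the mark.

- **Stack:** the small carton fits at (0.6280, 0.0769) and the medium at (0.6282, 0.0762), with yaws within about 0.5° of each other. The large one was last measured at about (0.628, 0.076). In the last pictures the stack looks flat and square. Contact force when placing peaked at 18 N for the medium and 9 N for the small.
- **Handle:** pointer and mark agree to about 0.2 mm in the scene view. In the side view they agree to about 0.3–0.8 mm, depending on which stretch of the blade is compared. The grip was steady, with about 8–10 N of spring pull at the wrist.
- **Bystanders:** none look moved in the last scene and side pictures.
- **Checks that disagreed:** the tool drifted 1–3° off vertical during moves, so I worked part of the tilt out before placing the small carton. When I set it down it was still pitched about 2° from how I had gripped it, and it settled flat. The network once reported the right-hand jar as the mark in the scene view, and I ignored that.

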